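Pack the spare punch blocks and clip the case shut

TASK

Pack away the hole punch's spare parts: seat every punch block that lies on the desk flat and square in a pocket of its own in the grey case, then put the blue lid on, fully down, while all four clips are still open. Then snap the four orange clips shut over the lid's rim in opposite-corner order: any one first, then the one diagonally opposite, then the other two. Leave the stapler, tape dispenser and pen cup where they stand.

Things in the scene. Friction and masses are not known exactly. Their poses are not given: they have to be found in the camera images.
- case: Grey storage case fixed to the desk, white inside with black pocket floors, 134 (x) by 154 mm (y) outside; walls 38 mm high, 5 mm thick; open top; two orange hinged clips on each y side. Origin: underside centre, z up. Inside (124 by 144 mm) are four equal rectangular pockets, 53 (x) by 40.5 mm (y), 6 mm deep, floors 6 mm and edges 12 mm above the desk.
- pocket0 (a point): Centre of the floor of one of the four pockets, 6 mm above the desk, at about 31, 29 mm (x, y) from the case's centre; axes as the case's.
- pocket1 (a point): Centre of the floor of one of the four pockets, 6 mm above the desk, at about -31, 29 mm (x, y) from the case's centre; axes as the case's.
- pocket2 (a point): Centre of the floor of one of the four pockets, 6 mm above the desk, at about -31, -29 mm (x, y) from the case's centre; axes as the case's.
- pocket3 (a point): Centre of the floor of one of the four pockets, 6 mm above the desk, at about 31, -29 mm (x, y) from the case's centre; axes as the case's.
- block0: Spare punch block (3 or 4 present, all alike), loose on the desk at the right; fits any pocket, x along the case's x, either way round. Steel base 50 (x) by 37.5 (y) by 8 mm; centred on it a brass grip 30 (x) by 16 (y) by 16 mm high, best pinched across the 16 mm; 24 mm high in all; 0.12 kg. Origin: underside centre, z up. Seated: underside on the pocket floor, 1.5 mm play all round.
- block1: Spare punch block (3 or 4 present, all alike), loose on the desk at the right; fits any pocket, x along the case's x, either way round. Steel base 50 (x) by 37.5 (y) by 8 mm; centred on it a brass grip 30 (x) by 16 (y) by 16 mm high, best pinched across the 16 mm; 24 mm high in all; 0.12 kg. Origin: underside centre, z up. Seated: underside on the pocket floor, 1.5 mm play all round.
- block2: Spare punch block (3 or 4 present, all alike), loose on the desk at the right; fits any pocket, x along the case's x, either way round. Steel base 50 (x) by 37.5 (y) by 8 mm; centred on it a brass grip 30 (x) by 16 (y) by 16 mm high, best pinched across the 16 mm; 24 mm high in all; 0.12 kg. Origin: underside centre, z up. Seated: underside on the pocket floor, 1.5 mm play all round.
- block3: Spare punch block (3 or 4 present, all alike), loose on the desk at the right; fits any pocket, x along the case's x, either way round. Steel base 50 (x) by 37.5 (y) by 8 mm; centred on it a brass grip 30 (x) by 16 (y) by 16 mm high, best pinched across the 16 mm; 24 mm high in all; 0.12 kg. Origin: underside centre, z up. Seated: underside on the pocket floor, 1.5 mm play all round.
- lid: Loose blue lid, on the desk at the left: plate 132 (x) by 153 (y) by 5 mm; under it a 5 mm slab 120 by 140 mm that drops inside the case walls, 2 mm play all round; on top a central white grip bar 60 (x) by 14 (y) by 24 mm high. Origin: slab underside centre, z up; bar top 34 mm above it. 0.22 kg. On the case: x along the case's x, either way round; origin 33 mm above the desk.
- clip_a (a joint): Angle (rad) of the orange clip at the case's +x, +y corner, diagonal to clip_c. Hinge along the case's x at 45, 84 mm (x, y) from its centre, 46 mm above the desk; plate 24 mm wide, 34 long, 5 thick. 0: shut, flat on the lid rim, pointing inward; 1.57: upright; 2.0: open stop, leaning out. A spring holds it open above about 0.9 and snaps it shut below; about 3 N on its end pushes it over.
- clip_a_tip (a point): Middle of the free end of clip_a, 34 mm from its hinge axis.
- clip_b (a joint): Angle (rad) of the orange clip at the case's -x, +y corner, diagonal to clip_d. Hinge along the case's x at -45, 84 mm (x, y) from its centre, 46 mm above the desk; plate 24 mm wide, 34 long, 5 thick. 0: shut, flat on the lid rim, pointing inward; 1.57: upright; 2.0: open stop, leaning out. A spring holds it open above about 0.9 and snaps it shut below; about 3 N on its end pushes it over.
- clip_b_tip (a point): Middle of the free end of clip_b, 34 mm from its hinge axis.
- clip_c (a joint): Angle (rad) of the orange clip at the case's -x, -y corner, diagonal to clip_a. Hinge along the case's x at -45, -84 mm (x, y) from its centre, 46 mm above the desk; plate 24 mm wide, 34 long, 5 thick. 0: shut, flat on the lid rim, pointing inward; 1.57: upright; 2.0: open stop, leaning out. A spring holds it open above about 0.9 and snaps it shut below; about 3 N on its end pushes it over.
- clip_c_tip (a point): Middle of the free end of clip_c, 34 mm from its hinge axis.
- clip_d (a joint): Angle (rad) of the orange clip at the case's +x, -y corner, diagonal to clip_b. Hinge along the case's x at 45, -84 mm (x, y) from its centre, 46 mm above the desk; plate 24 mm wide, 34 long, 5 thick. 0: shut, flat on the lid rim, pointing inward; 1.57: upright; 2.0: open stop, leaning out. A spring holds it open above about 0.9 and snaps it shut below; about 3 N on its end pushes it over.
- clip_d_tip (a point): Middle of the free end of clip_d, 34 mm from its hinge axis.
- stapler: Beige plastic stapler, 36 by 140 by 48 mm, beyond the case; leave it alone. Origin: underside centre.
- tape: Steel tape dispenser, 55 by 150 mm, 82 mm high to the top of its tape roll, right and beyond; leave it alone. Origin: underside centre.
- pencup: Blue ceramic pen cup, 76 mm across the rim, 100 mm high, on the left; leave it alone. Origin: underside centre.

How it is judged:
On the way, in this order (a step that is already met when the one before it is completed fails the run):
1. every block present is seated flat and square in a pocket, all clips open ((horizontal distance between block0 and pocket0 below 0.005 m or horizontal distance between block0 and pocket1 below 0.005 m or horizontal distance between block0 and pocket2 below 0.005 m or horizontal distance between block0 and pocket3 below 0.005 m) and z of each of block0, block1, block2, block3 in the frame of case below 0.0085 m and angle between each of block0, block1, block2, block3's own z axis and vertical below 0.06 rad and angle between the x axis of each of block0, block1, block2, block3 and the x axis of case, either way round below 0.12 rad and (horizontal distance between block1 and pocket0 below 0.005 m or horizontal distance between block1 and pocket1 below 0.005 m or horizontal distance between block1 and pocket2 below 0.005 m or horizontal distance between block1 and pocket3 below 0.005 m) and (horizontal distance between block2 and pocket0 below 0.005 m or horizontal distance between block2 and pocket1 below 0.005 m or horizontal distance between block2 and pocket2 below 0.005 m or horizontal distance between block2 and pocket3 below 0.005 m) and (horizontal distance between block3 and pocket0 below 0.005 m or horizontal distance between block3 and pocket1 below 0.005 m or horizontal distance between block3 and pocket2 below 0.005 m or horizontal distance between block3 and pocket3 below 0.005 m) and value of joint each of clip_a, clip_b, clip_c, clip_d above 1.3 rad), for 0.2 s.
2. the lid is fully down on the case over the seated blocks, all clips still open (all of step 1 and horizontal distance between lid and case below 0.005 m and z of lid in the frame of case below 0.0355 m and angle between lid's own z axis and vertical below 0.04 rad and angle between the x axis of lid and the x axis of case, either way round below 0.08 rad), for 0.2 s.
3. two diagonally opposite clips are shut, the other two still open (((value of joint each of clip_a, clip_c below 0.12 rad and value of joint each of clip_b, clip_d above 1.3 rad) or (value of joint each of clip_b, clip_d below 0.12 rad and value of joint each of clip_a, clip_c above 1.3 rad))), for 0.2 s.
4. all four clips are shut (value of joint each of clip_a, clip_b, clip_c, clip_d below 0.12 rad), for 0.2 s.
At the end, for the whole second after the job is handed in: Every block in a pocket (within 5 mm of its centre, 2.5 mm of its floor, 0.06 rad of level, 0.12 rad of square); lid down and at rest (within 5 mm of centre, 2.5 mm of fully down, 0.04 rad of level, 0.08 rad of square); all four clips below 0.12 rad (all of step 4 and (horizontal distance between block0 and pocket0 below 0.005 m or horizontal distance between block0 and pocket1 below 0.005 m or horizontal distance between block0 and pocket2 below 0.005 m or horizontal distance between block0 and pocket3 below 0.005 m) and z of each of block0, block1, block2, block3 in the frame of case below 0.0085 m and angle between each of block0, block1, block2, block3's own z axis and vertical below 0.06 rad and angle between the x axis of each of block0, block1, block2, block3 and the x axis of case, either way round below 0.12 rad and (horizontal distance between block1 and pocket0 below 0.005 m or horizontal distance between block1 and pocket1 below 0.005 m or horizontal distance between block1 and pocket2 below 0.005 m or horizontal distance between block1 and pocket3 below 0.005 m) and (horizontal distance between block2 and pocket0 below 0.005 m or horizontal distance between block2 and pocket1 below 0.005 m or horizontal distance between block2 and pocket2 below 0.005 m or horizontal distance between block2 and pocket3 below 0.005 m) and (horizontal distance between block3 and pocket0 below 0.005 m or horizontal distance between block3 and pocket1 below 0.005 m or horizontal distance between block3 and pocket2 below 0.005 m or horizontal distance between block3 and pocket3 below 0.005 m) and horizontal distance between lid and case below 0.005 m and z of lid in the frame of case below 0.0355 m and angle between lid's own z axis and vertical below 0.04 rad and angle between the x axis of lid and the x axis of case, either way round below 0.08 rad and linear speed of lid below 0.02 m/s); the robot touches nothing.
It fails at once if two neighbouring clips are shut while the other two are open ((value of joint each of clip_a, clip_b below 0.3 rad and value of joint each of clip_c, clip_d above 0.9 rad) or (value of joint each of clip_b, clip_c below 0.3 rad and value of joint each of clip_a, clip_d above 0.9 rad) or (value of joint each of clip_c, clip_d below 0.3 rad and value of joint each of clip_a, clip_b above 0.9 rad) or (value of joint each of clip_d, clip_a below 0.3 rad and value of joint each of clip_b, clip_c above 0.9 rad)).
It fails at once if the stapler, tape dispenser or pen cup is shifted by more than 30 mm or tipped (distance of any of stapler, tape, pencup from where it was at the start of the episode above 0.03 m or angle between any of stapler, tape, pencup's own z axis and vertical above 0.4 rad).
Of block0, block1, block2, block3 only 3 to 4 are there at a start; the rules pass over those that are not, and their reading is None.
At some moment in a run one of block0, block1, block2, block3 may be knocked a few centimetres aside while the robot is not near it.
Once in a run the grip may slacken for a moment while it holds something.
It also fails if it takes over 208 s, if anything falls off the work surface, if the arm or the gripper's body presses on something with over 40 N, if the wrist force passes 120 N, or if a joint passes its speed limit or range.

ROBOT

A 6-joint arm with a two-finger parallel gripper is mounted at the origin on the work surface. World frame = base frame: x ahead of the robot, y to its left, z up, the work surface at z = 0. Lengths are in m, angles in rad, forces in N, time in s.
With the tool pointing down it reaches from about 0.35 to 0.975 m from the base axis. Payload 4.9 kg.
Tool frame: the origin (TCP) lies between the finger pads; the fingertips stand 25 mm ahead of it and the grasp point (between the pads) lies 6 mm ahead of it; z points along the fingers, y is the line along which they close (so a half turn about z gives the same grasp; the last joint's range is limited). The gripper opens to 85 mm and grips with 20 to 120 N. Pads are 22 mm wide; open, the fingers measure 114 mm over their backs; the gripper's body (76 mm by 85 mm) begins 54 mm behind the grasp point. The pads swing forward as they close: fully open they stand 13 mm farther back than shut.
Start: joints at [-1.441, 0.053, 1.613, -0, 1.476, -0.119], TCP at [0.154, -0.606, 0.256] pointing down, gripper open.
Joint ranges: [-3.01, 3.01], [-1.01, 2.22], [0.06, 2.58], [-1.02, 4.17], [0.09, 2.62], [-3.14, 3.14]. Speed limits (rad/s): [2.57, 2.57, 3.14, 3.14, 3.14, 3.14].

INTERFACE

Orientations are given as a unit quaternion [w, x, y, z].
In Python, from bench import r gives the robot as it stands.
- The arm moves only by the tool play_rows, never from a script. Its argument "targets" is a list of rows, each a list of 7 numbers: the finger opening in m, from 0 to 0.0854, then the shift along the tool's x, y, z in m, then the turn, a rotation vector about the tool's x, y, z in rad. A call has exactly 10 rows; each row shifts and turns the commanded pose from where the row before left it, along the tool's axes as they then stand; what a row does not reach is not made up. A row lasts 1/12 s, in which the tool goes at most 41.7 mm and 7.16 degrees, less where a joint would pass 70% of its speed; a pose out of reach is approached as far as the arm can. A call is refused whole if a number of a shift passes 0.0417 or a number of a turn 0.125, either way. A call with a gripper value outside its range is refused whole. The fingers move at their own pace and stop on an object; the grip force is fixed at half the most. Time passes only in rows, so rows that do not move let the fingers close, or fill a call up. It gives the time, the measured TCP pose, the force, the opening and the grip force at its end, in the units of the state.
- r.state(): the state, without advancing time (a new reading comes with each control period).
- r.read_camera(name): name is "scene" or "top" or "wrist"; returns (picture, depth): 420x560x3 uint8, red, green, blue; 420x560 float32, m along the optical axis (not along the pixel's ray), 0 where there is no reading.
- r.camera_model(name): a dict with "vertical_fov" (degrees; the focal length in pixels is half the picture's height over the tangent of half this angle, whatever the lens; pixels are square), "cx", "cy" (the principal point, pixels), "D" ([k1, k2, p1, p2, k3] as OpenCV has them; the pictures are not rectified), "pose" (4x4, takes a point from camera to world coordinates); the wrist camera has in their place "hand_eye" (4x4, takes a point from camera to tool coordinates, whose origin is the TCP and whose axes are the flange's). Camera axes: x right, y up, looking along -z (the intrinsics and any distortion apply to the point x, -y, -z); pixel columns grow to the right and rows downward; lengths in m; the calibration is good to about 2 mm. A picture is of the moment at which its call begins: read the wrist's pose just before it. camera_model takes no time and is no camera call.
- r.close_job(): hands the job in; it is judged then, once.
The state is a dict: "time_s": time; "q": joint angles; "qd": joint speeds; "effort": joint torques, N m; "position": TCP position; "tcp_rot": TCP orientation; "wrist_force": force on the tool from outside, world axes, zero at the start; "wrist_torque": the same for the moment, N m; "opening": finger opening in m; "finger_force": force on a finger pad.
Only numpy, scipy, OpenCV 4.12 (cv2) and the standard library are available. Lean on these libraries where they do the work, as an engineer would, in place of code of your own. Each camera call takes 0.05 s, during which the arm holds its last target. There are 200 camera calls.

## Working session

There is one attempt and no reset: what is moved stays moved. The work goes in short steps, Python scripts to look and compute and a tool call to move; the robot and the scene stay as the last step left them, time stands still between calls to the robot, and variables do not carry over. Pictures are saved under pics/ and viewed, at most 14 in all, crops included, and the job is handed in when it is done.

Besides the shell and the picture viewer there is one more tool, called by a JSON object that holds its "api" and its "payload", one argument or row to a line. play_rows: Moves the arm, as the interface text tells. Its arguments: {"type":"object","properties":{"targets":{"type":"array"}},"required":["targets"]}

```bash
ls; mkdir -p pics
cat > h.py <<'E'
import numpy as np, cv2
from bench import r
from scipy.spatial.transform import Rotation as R
def K(m):
    f=210/np.tan(np.radians(m["vertical_fov"])/2)
    return np.array([[f,0,m["cx"]],[0,f,m["cy"]],[0,0,1]])
def Rt(q): return R.from_quat([q[1],q[2],q[3],q[0]])
def look(name,fn=None):
    s=r.state(); m=r.camera_model(name); im,d=r.read_camera(name)
    if name=="wrist":
        T=np.eye(4);T[:3,:3]=Rt(s["tcp_rot"]).as_matrix();T[:3,3]=s["position"];P=T@np.array(m["hand_eye"])
    else: P=np.array(m["pose"])
    if fn: cv2.imwrite("pics/"+fn,im[:,:,::-1])
    k=K(m); h,w=d.shape
    uv=np.stack(np.meshgrid(np.arange(w),np.arange(h)),-1).reshape(-1,1,2).astype(float)
    n=cv2.undistortPoints(uv,k,np.array(m["D"],float)).reshape(h,w,2)
    X=np.stack([n[...,0]*d,-n[...,1]*d,-d],-1)@P[:3,:3].T+P[:3,3]
    X[d==0]=np.nan
    return im,X
E
python3 - <<'E'
from h import *
np.set_printoptions(precision=4,suppress=True)
s=r.state();print({k:s[k] for k in("time_s","position","tcp_rot","opening")})
for n in("top","scene"):
    im,X=look(n,n+"0.png");np.savez("/tmp/%s0.npz"%n,im=im,X=X)
print(r.camera_model("wrist")["hand_eye"])
E
```

```text
pics
{'time_s': 0.0, 'position': array([ 0.1538, -0.6052,  0.255 ]), 'tcp_rot': array([-0.0011,  0.9923,  0.1241, -0.    ]), 'opening': 0.08518017976470056}
[[-0.      0.962   0.2732  0.0696]
 [ 1.     -0.0004  0.0014  0.0018]
 [ 0.0015  0.2732 -0.962  -0.1187]
 [ 0.      0.      0.      1.    ]]
```

View pics/top0.png

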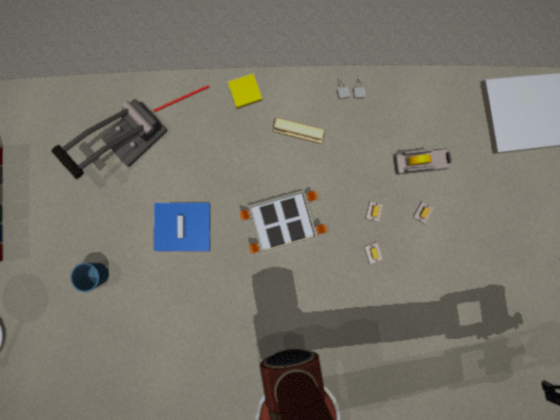

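View pics/scene0.png

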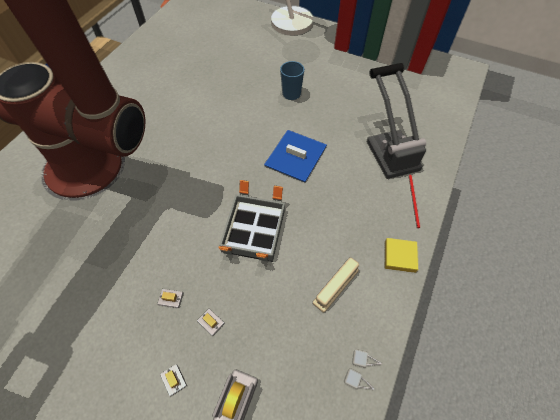

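The top view shows three blocks, at (375,211), (424,212) and (375,254). The case is at (283,221), yawed, with its clips open. The lid is at (182,226), and its bar runs along image vertical. The scene view shows the same three blocks and no fourth.

```bash
cat > seg.py <<'E'
from h import *
np.set_printoptions(precision=4,suppress=True)
def comps(mask,X,minn=6):
    n,l,st,c=cv2.connectedComponentsWithStats(mask.astype(np.uint8),connectivity=8)
    for i in range(1,n):
        if st[i,4]<minn: continue
        P=X[l==i];P=P[~np.isnan(P[:,0])]
        if len(P)<3: continue
        z=np.median(P[:,2])
        (cx,cy),(w,h),a=cv2.minAreaRect((P[:,:2]*1000).astype(np.float32))
        if w<h: w,h,a=h,w,a+90
        print("px",c[i].round(),"n",st[i,4],"ctr",P.mean(0),"rect",np.round([cx,cy,w,h,(a+90)%180-90],1),"zmax",np.round(P[:,2].max(),4))
E
python3 - <<'E'
from seg import *
d=np.load("/tmp/top0.npz");im,X=d["im"],d["X"]
H=cv2.cvtColor(im,cv2.COLOR_RGB2HSV);h,s,v=[H[...,i].astype(int) for i in range(3)]
print("blocks, base+grip by height")
m=(X[...,2]>.004);m[:,:350]=0;m[:195]=0;m[270:]=0;m[:,450:]=0
comps(m,X)
print("brass");b=(h>15)&(h<35)&(s>130)&m;comps(b,X,4)
print("orange");comps((h<15)&(s>150)&(v>100)&(np.arange(560)[None]<340)&(np.arange(560)[None]>230)&(np.arange(420)[:,None]<270)&(np.arange(420)[:,None]>170),X)
print("pockets");m=(v<60);m[:190]=0;m[255:]=0;m[:,:248]=0;m[:,318:]=0;comps(m,X,80)
print("lid");m=(h>100)&(h<130)&(s>130);m[:190]=0;m[260:]=0;m[:,:140]=0;m[:,220:]=0;comps(m,X,50)
m=(s<60)&(v>150);m[:205]=0;m[245:]=0;m[:,:165]=0;m[:,200:]=0;comps(m,X,10)
E
```

```text
blocks, base+grip by height
px [374. 211.] n 209 ctr [ 0.5654 -0.2258  0.0116] rect [ 565.4 -227.5   49.9   38.   -15.3] zmax 0.0276
px [423. 212.] n 226 ctr [ 0.5574 -0.363   0.0122] rect [ 557.5 -364.8   52.3   39.6  -31.7] zmax 0.0282
px [373. 253.] n 199 ctr [ 0.4518 -0.2196  0.0118] rect [ 452.2 -221.    47.7   36.2   19.9] zmax 0.0282
brass
px [375. 211.] n 57 ctr [ 0.5661 -0.2264  0.0219] rect [ 565.3 -226.9   27.1   13.5  -17.6] zmax 0.0276
px [425. 212.] n 60 ctr [ 0.5578 -0.3643  0.0222] rect [ 557.4 -365.4   28.5   16.1  -30.5] zmax 0.0275
px [374. 253.] n 54 ctr [ 0.452  -0.2193  0.0227] rect [ 451.3 -219.6   26.7   12.4   15.9] zmax 0.0282
orange
px [311. 195.] n 71 ctr [ 0.609  -0.0503  0.0617] rect [609.5 -56.2  30.2  21.7 -80.9] zmax 0.0773
px [245. 214.] n 61 ctr [0.5652 0.1244 0.061 ] rect [565.  125.1  22.1  19.9  16.5] zmax 0.078
px [321. 229.] n 70 ctr [ 0.5217 -0.072   0.0624] rect [522.1 -73.1  22.   20.3  15.6] zmax 0.078
px [254. 247.] n 64 ctr [0.4781 0.1032 0.0621] rect [478.  103.6  22.1  19.5  14.4] zmax 0.0762
pockets
px [290. 208.] n 189 ctr [0.5808 0.0045 0.0044] rect [580.8   4.2  45.   31.4  14.8] zmax 0.0105
px [269. 214.] n 184 ctr [0.5672 0.0617 0.0044] rect [566.6  61.9  44.4  31.2  15. ] zmax 0.0105
px [296. 230.] n 177 ctr [ 0.5196 -0.0106  0.0041] rect [519.6 -10.6  45.4  31.   13.7] zmax 0.0109
px [275. 236.] n 145 ctr [0.5063 0.0461 0.0048] rect [505.4  46.   44.   31.   15.4] zmax 0.0114
lid
px [182. 227.] n 2443 ctr [0.5386 0.3001 0.0084] rect [538.9 300.6 151.8 128.5  88.4] zmax 0.0165
px [180. 226.] n 108 ctr [0.5384 0.2998 0.0325] rect [538.5 299.6  56.2  12.4  -0.5] zmax 0.0388
```

```bash
cat > go.py <<'E'
from h import *
def go(x,y,z,yaw,n=None,quiet=0):
    "print tool-frame shift per row for n rows, then the turn (rotvec) still needed"
    s=r.state();p=np.array(s["position"]);Rc=Rt(s["tcp_rot"])
    d=Rc.inv().apply(np.array([x,y,z])-p)
    Rg=R.from_euler("z",yaw,degrees=True)*R.from_euler("x",180,degrees=True)
    t=(Rc.inv()*Rg).as_rotvec()
    nn=n or max(1,int(np.ceil(np.linalg.norm(d)/.036)))
    k=max(1,int(np.ceil(np.linalg.norm(t)/.11)))
    print("t",round(s["time_s"],1),"pos",p.round(4),"yaw",np.degrees(np.arctan2(*Rc.as_matrix()[[1,0],0])).round(2),"open",round(s["opening"],4),"F",np.round(s["wrist_force"],1),"ff",np.round(s["finger_force"],1))
    print("shift",d.round(4),"=",nn,"x",(d/nn).round(4),"| turn",t.round(4),"=",k,"x",(t/k).round(4))
E
python3 -c "
from go import *
go(.565,-.227,.16,-17)"
```

```text
t 0.1 pos [ 0.1538 -0.6052  0.2552] yaw 14.25 open 0.0853 F [ 0.4 -0.5  0.1] ff 0.0
shift [ 0.4916 -0.2652  0.0958] = 16 x [ 0.0307 -0.0166  0.006 ] | turn [-1.900e-03  3.000e-04  5.455e-01] = 5 x [-4.000e-04  1.000e-04  1.091e-01]
```

{"api": "play_rows", "payload": {
  "targets": [
    [0.05,0.0307,-0.0166,0.006,0,0,0],
    [0.05,0.0307,-0.0166,0.006,0,0,0],
    [0.05,0.0307,-0.0166,0.006,0,0,0],
    [0.05,0.0307,-0.0166,0.006,0,0,0],
    [0.05,0.0307,-0.0166,0.006,0,0,0],
    [0.05,0.0307,-0.0166,0.006,0,0,0],
    [0.05,0.0307,-0.0166,0.006,0,0,0],
    [0.05,0.0307,-0.0166,0.006,0,0,0],
    [0.05,0.0307,-0.0166,0.006,0,0,0],
    [0.05,0.0307,-0.0166,0.006,0,0,0]
  ]
}}

```text
time_s: 0.93
position: [0.4114, -0.3676, 0.1956]
tcp_rot: [-0.0, 0.992, 0.124, -0.0]
wrist_force: [0.6, -0.3, -0.4]
opening: 0.0501
finger_force: 0.0
```

{"api": "play_rows", "payload": {
  "targets": [
    [0.05,0.0307,-0.0166,0.006,0,0,0],
    [0.05,0.0307,-0.0166,0.006,0,0,0],
    [0.05,0.0307,-0.0166,0.006,0,0,0],
    [0.05,0.0307,-0.0166,0.006,0,0,0],
    [0.05,0.0307,-0.0166,0.006,0,0,0],
    [0.05,0.0307,-0.0166,0.006,0,0,0.109],
    [0.05,0,0,0,0,0,0.109],
    [0.05,0,0,0,0,0,0.109],
    [0.05,0,0,0,0,0,0.109],
    [0.05,0,0,0,0,0,0.109]
  ]
}}

```text
time_s: 1.77
position: [0.5644, -0.2267, 0.1595]
tcp_rot: [-0.0, 0.989, -0.15, -0.001]
wrist_force: [-0.3, 0.1, -0.6]
opening: 0.0502
finger_force: 0.0
```

```bash
cat > blk.py <<'E'
from seg import *
from go import go
def seeblk(fn=None,zb=.0):
    im,X=look("wrist",fn)
    H=cv2.cvtColor(im,cv2.COLOR_RGB2HSV);h,s,v=[H[...,i].astype(int) for i in range(3)]
    print("height");comps((X[...,2]>zb+.004)&(X[...,2]<zb+.032),X,1500)
    print("brass top");comps((h>13)&(h<38)&(s>110)&(X[...,2]>zb+.019)&(X[...,2]<zb+.032),X,300)
    return im,X
E
python3 -c "
from blk import *
go(.565,-.227,.16,-17)
seeblk('w1.png')"
```

```text
t 1.8 pos [ 0.5644 -0.2267  0.1595] yaw -17.23 open 0.0502 F [-0.3  0.1 -0.6] ff 0.0
shift [ 0.0006  0.0001 -0.0005] = 1 x [ 0.0006  0.0001 -0.0005] | turn [-0.0002  0.0014 -0.0041] = 1 x [-0.0002  0.0014 -0.0041]
height
px [351.  23.] n 3301 ctr [ 0.6828 -0.318   0.0265] rect [ 675.  -345.8  128.6   42.1   73.9] zmax 0.032
px [435. 163.] n 2606 ctr [ 0.5612 -0.3635  0.0141] rect [ 558.8 -366.3   50.    38.9  -31.6] zmax 0.027
px [279. 200.] n 2370 ctr [ 0.569  -0.2285  0.0137] rect [ 566.8 -227.7   50.4   37.5  -15.8] zmax 0.0271
px [ 86. 254.] n 2305 ctr [ 0.574  -0.0473  0.0191] rect [573.6 -51.2 114.5  14.2  13.4] zmax 0.032
px [ 36. 302.] n 8743 ctr [0.5404 0.0339 0.0108] rect [547.2  39.1 126.5 111.4 -75. ] zmax 0.032
px [307. 310.] n 1819 ctr [ 0.4578 -0.2218  0.0142] rect [ 452.4 -221.    51.2   38.3   17. ] zmax 0.027
brass top
px [443. 168.] n 746 ctr [ 0.5586 -0.3648  0.0245] rect [ 557.9 -365.7   28.    16.8  -34.2] zmax 0.027
px [279. 205.] n 661 ctr [ 0.5676 -0.2283  0.0251] rect [ 567.  -228.1   30.    15.4  -15.1] zmax 0.0271
px [308. 319.] n 529 ctr [ 0.4549 -0.221   0.0248] rect [ 452.6 -221.1   30.9   16.2   15.7] zmax 0.027
```

View pics/w1.png

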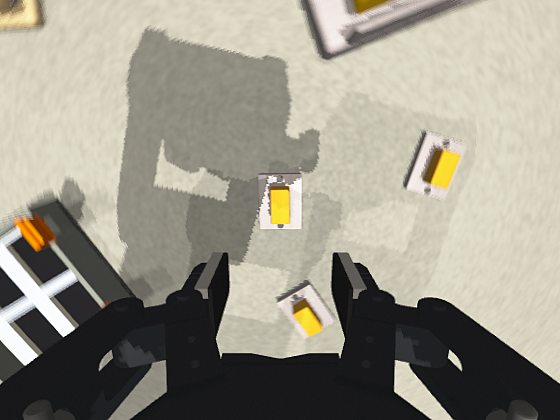

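The wrist view shows the first block at (279,200), centred between the fingers. The second is at (435,163) and the third at (307,310). The block's grip is at (0.567, -0.228) with yaw -15.5°. I'll descend and pinch it.

{"api": "play_rows", "payload": {
  "targets": [
    [0.05,0.0028,0.0005,0.03,0,0,-0.03],
    [0.05,0,0,0.03,0,0,0],
    [0.05,0,0,0.03,0,0,0],
    [0.05,0,0,0.015,0,0,0],
    [0.05,0,0,0.01,0,0,0],
    [0.05,0,0,0.008,0,0,0],
    [0.05,0,0,0,0,0,0],
    [0.0,0,0,0,0,0,0],
    [0.0,0,0,0,0,0,0],
    [0.0,0,0,0,0,0,0]
  ]
}}

```text
time_s: 2.65
position: [0.5683, -0.2292, 0.0393]
tcp_rot: [0.0, 0.991, -0.133, 0.001]
wrist_force: [-3.3, 1.8, 13.8]
opening: 0.0148
finger_force: 42.7
```

{"api": "play_rows", "payload": {
  "targets": [
    [0.0,0,0,0,0,0,0],
    [0.0,0,0,0,0,0,0],
    [0.0,0,0,0,0,0,0],
    [0.0,0,0,0,0,0,0],
    [0.0,0,0,0,0,0,0],
    [0.0,0,0,-0.01,0,0,0],
    [0.0,0,0,-0.03,0,0,0],
    [0.0,0,0,-0.03,0,0,0],
    [0.0,0,0,-0.03,0,0,0],
    [0.0,0,0,-0.025,0,0,0]
  ]
}}

```text
time_s: 3.48
position: [0.5671, -0.2286, 0.1646]
tcp_rot: [0.0, 0.991, -0.133, 0.0]
wrist_force: [0.7, 0.1, -0.7]
opening: 0.0142
finger_force: 61.0
```

```bash
python3 -c "
from blk import *
go(.567,.062,.17,14.5)
im,X=look('wrist','w2.png')
T=np.array(r.state()['position'])
H=cv2.cvtColor(im,cv2.COLOR_RGB2HSV);h,s,v=[H[...,i].astype(int) for i in range(3)]
z=X[...,2];print('z of brass',np.nanpercentile(z[(h>13)&(h<38)&(s>110)&(z>.06)],[5,50,95]))
"
```

```text
t 3.5 pos [ 0.5671 -0.2286  0.1646] yaw -15.25 open 0.0142 F [ 0.7  0.1 -0.7] ff 61.0
shift [-0.0765 -0.2804 -0.0055] = 9 x [-0.0085 -0.0312 -0.0006] | turn [ 0.0005 -0.0008 -0.5191] = 5 x [ 0.0001 -0.0002 -0.1038]
z of brass [0.0653 0.15   0.1515]
```

View pics/w2.png

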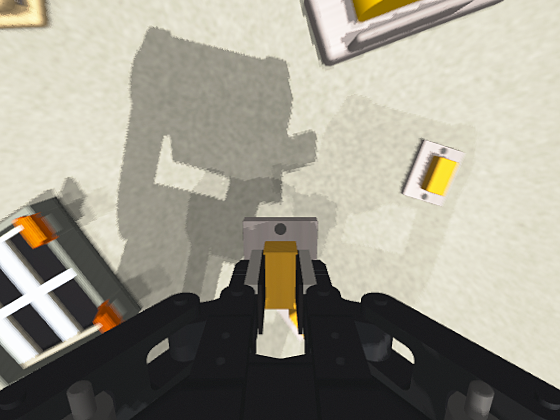

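The wrist view shows the block held square between the fingers, with its front edge at row 218 and its sides at columns 243 to 318. I'll carry it to above pocket0.

{"api": "play_rows", "payload": {
  "targets": [
    [0.0,-0.0085,-0.0312,0,0,0,0],
    [0.0,-0.0085,-0.0312,0,0,0,0],
    [0.0,-0.0085,-0.0312,0,0,0,0],
    [0.0,-0.0085,-0.0312,0,0,0,0],
    [0.0,-0.0085,-0.0312,0,0,0,0],
    [0.0,-0.0085,-0.0312,0,0,0,0],
    [0.0,-0.0085,-0.0312,0,0,0,0],
    [0.0,-0.0085,-0.0312,0,0,0,0],
    [0.0,-0.0085,-0.0312,0,0,0,0],
    [0.0,0,0,0,0,0,0]
  ]
}}

```text
time_s: 4.37
position: [0.5662, 0.0671, 0.1619]
tcp_rot: [-0.001, 0.991, -0.13, -0.001]
wrist_force: [-0.4, -0.1, -1.0]
opening: 0.0138
finger_force: 61.0
```

{"api": "play_rows", "payload": {
  "targets": [
    [0.0,0,0,0,0,0,-0.1038],
    [0.0,0,0,0,0,0,-0.1038],
    [0.0,0,0,0,0,0,-0.1038],
    [0.0,0,0,0,0,0,-0.1038],
    [0.0,0,0,0,0,0,-0.1038],
    [0.0,0,0,0,0,0,0],
    [0.0,0,0,0,0,0,0],
    [0.0,0,0,0,0,0,0],
    [0.0,0,0,0,0,0,0],
    [0.0,0,0,0,0,0,0]
  ]
}}

```text
time_s: 5.2
position: [0.5671, 0.0622, 0.1622]
tcp_rot: [0.0, 0.992, 0.126, -0.0]
wrist_force: [0.4, 1.0, -0.7]
opening: 0.0144
finger_force: 63.6
```

```bash
python3 -c "
from blk import *
go(.567,.062,.17,14.5)
im,X=look('wrist','w3.png'); np.savez('/tmp/w3',im=im,X=X)
"
```

```text
t 5.2 pos [0.5671 0.0622 0.1622] yaw 14.42 open 0.0144 F [ 0.4  1.  -0.7] ff 63.6
shift [-0.0002  0.0002 -0.0078] = 1 x [-0.0002  0.0002 -0.0078] | turn [-0.      0.0001 -0.0014] = 1 x [-0.      0.0001 -0.0014]
```

View pics/w3.png

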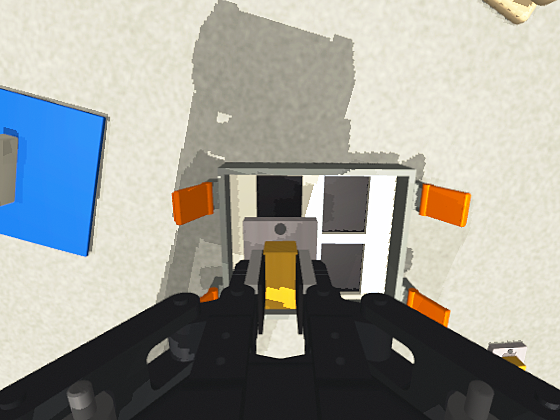

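The wrist view shows the held block over pocket0 (dark at columns 257–302, row 195). Pockets 3 and 2 are clear at (346,205) and (342,268). I'll fit the case pose to the depth image and measure the held block against it.

```bash
cat > case.py <<'E'
from h import *
from scipy.optimize import minimize
PK=np.array([[31,29],[-31,29],[-31,-29],[31,-29]])/1000
def model(u,v):
    m=np.where((abs(u)<.062)&(abs(v)<.072),.012,np.where((abs(u)<.067)&(abs(v)<.077),.038,0.))
    for a,b in PK: m=np.where((abs(u-a)<.0265)&(abs(v-b)<.02025),.006,m)
    return m
def fit(X,c0=(.5435,.0253,14.5)):
    P=X.reshape(-1,3);P=P[~np.isnan(P[:,0])]
    def loc(c,P):
        a=np.radians(c[2]);d=P[:,:2]-[c[0],c[1]]
        return d@[np.cos(a),np.sin(a)],d@[-np.sin(a),np.cos(a)]
    u,v=loc(c0,P);k=(abs(u)<.078)&(abs(v)<.0765)&(P[:,2]<.043)
    P=P[k]
    def cost(c):
        u,v=loc(c[:3]*np.array([.001,.001,1])*1.,P)
        return np.minimum(abs(P[:,2]-c[3]*.001-model(u,v)),.006).mean()*1000
    best=None
    for dx in(-2,0,2):
        for dy in(-2,0,2):
            o=minimize(cost,[c0[0]*1000+dx,c0[1]*1000+dy,c0[2],0.5],method="Nelder-Mead",options=dict(initial_simplex=None,xatol=.02,fatol=1e-4))
            if best is None or o.fun<best.fun: best=o
    c=best.x;print("case",c.round(2),"cost",round(best.fun,3),"n",len(P))
    a=np.radians(c[2]);M=np.array([[np.cos(a),-np.sin(a)],[np.sin(a),np.cos(a)]])
    pk=PK@M.T+c[:2]*.001
    print("pockets",pk.round(4).tolist())
    return c,pk
def held(X,pos,yaw,top=-.0145):
    "base of held block: front edge and sides, world frame"
    a=np.radians(yaw);d=X-pos
    u=d[...,0]*np.cos(a)+d[...,1]*np.sin(a);v=-d[...,0]*np.sin(a)+d[...,1]*np.cos(a);w=d[...,2]
    k=(abs(w-(top-.016))<.004)&(u>.013)&(u<.04)&(abs(v)<.04)
    U,V=u[k],v[k];W=w[k]
    kk=U>.018
    vc=(np.percentile(V[kk],1)+np.percentile(V[kk],99))/2
    uf=np.percentile(U,98.5)
    # yaw of the front edge
    import numpy as _n
    bins=_n.arange(-.016,.0161,.002);e=[(b,_n.percentile(U[abs(V-b)<.001],98)) for b in bins if (abs(V-b)<.001).sum()>5]
    s=_n.polyfit(*zip(*e),1)[0]
    print("held n",k.sum(),"front u",uf.round(4),"v range",np.percentile(V[kk],[1,99]).round(4),"edge yaw deg",np.degrees(-s).round(2),"base top w",np.median(W).round(4))
    uc=uf-.025
    print("offset block-TCP (u,v)",np.round([uc,vc],4))
    return np.array(pos)[:2]+[uc*np.cos(a)-vc*np.sin(a),uc*np.sin(a)+vc*np.cos(a)]
E
python3 -c "
from case import *
d=np.load('/tmp/w3.npz');X=d['X'];s=r.state()
fit(X);print(held(X,s['position'],14.42))
T=np.load('/tmp/top0.npz');fit(T['X'])"
```

```text
case [544.16  25.75  14.1    1.07] cost 1.406 n 20429
pockets [[0.5672, 0.0614], [0.507, 0.0463], [0.5212, -0.0099], [0.5813, 0.0052]]
held n 1528 front u 0.0228 v range [-0.0197  0.0171] edge yaw deg -0.02 base top w -0.0304
offset block-TCP (u,v) [-0.0022 -0.0013]
[0.56530263 0.06053628]
case [542.81  26.59  14.08  -1.61] cost 2.064 n 3238
pockets [[0.5658, 0.0623], [0.5057, 0.0472], [0.5198, -0.0091], [0.5799, 0.006]]
```

{"api": "play_rows", "payload": {
  "targets": [
    [0.0,0.0021,-0.0004,0.02,0,0,0.005],
    [0.0,0,0,0.025,0,0,0],
    [0.0,0,0,0.025,0,0,0],
    [0.0,0,0,0.02,0,0,0],
    [0.0,0,0,0.014,0,0,0],
    [0.0,0,0,0,0,0,0],
    [0.0,0,0,0,0,0,0],
    [0.0,0,0,0,0,0,0],
    [0.0,0,0,0,0,0,0],
    [0.0,0,0,0,0,0,0]
  ]
}}

```text
time_s: 6.08
position: [0.5703, 0.0633, 0.06]
tcp_rot: [0.0, 0.992, 0.124, 0.001]
wrist_force: [-0.2, -0.1, -0.3]
opening: 0.0141
finger_force: 63.7
```

```bash
python3 -c "
from case import *
from go import go
go(.567,.062,.045,14.1)
im,X=look('wrist','w4.png'); np.savez('/tmp/w4',im=im,X=X)
s=r.state();c,p=fit(X,(.544,.0257,14.1));b=held(X,s['position'],14.1);print(b,p[0]-b)
"
```

```text
t 6.1 pos [0.5703 0.0633 0.06  ] yaw 14.19 open 0.0141 F [-0.2 -0.1 -0.3] ff 63.7
shift [-0.0036  0.0004  0.015 ] = 1 x [-0.0036  0.0004  0.015 ] | turn [ 0.0008 -0.0029  0.0016] = 1 x [ 0.0008 -0.0029  0.0016]
case [544.3   25.88  13.96   1.08] cost 2.198 n 38058
pockets [[0.5674, 0.0615], [0.5072, 0.0466], [0.5212, -0.0097], [0.5814, 0.0052]]
held n 2233 front u 0.0331 v range [-0.0381  0.0379] edge yaw deg -0.17 base top w -0.0301
offset block-TCP (u,v) [ 0.0081 -0.0001]
[0.57791739 0.06512834] [-0.01052156 -0.00362381]
```

View pics/w4.png

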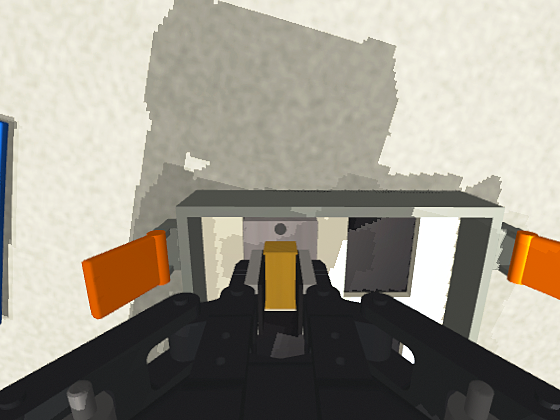

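```bash
sed -i 's/(u<.04)&(abs(v)<.04)/(u<.0265)\&(abs(v)<.0215)/; s/<.004)&(u>.013)/<.0025)\&(u>.013)/' case.py; python3 -c "
from case import *
d=np.load('/tmp/w4.npz');X=d['X'];s=r.state();b=held(X,s['position'],14.19);print(b,np.array([.5674,.0615])-b)
d=np.load('/tmp/w3.npz');X=d['X'];b=held(X,[.5671,.0622,.1622],14.42)
"
```

```text
held n 1531 front u 0.0231 v range [-0.0197  0.0169] edge yaw deg 0.04 base top w -0.03
offset block-TCP (u,v) [-0.0019 -0.0014]
[0.56859298 0.06147984] [-1.19297982e-03  2.01610982e-05]
held n 1476 front u 0.0228 v range [-0.0195  0.0173] edge yaw deg 0.05 base top w -0.0302
offset block-TCP (u,v) [-0.0022 -0.0011]
```

{"api": "play_rows", "payload": {
  "targets": [
    [0.0,-0.0012,-0.0003,0,0,0,0],
    [0.0,0,0,0.002,0,0,0],
    [0.0,0,0,0.002,0,0,0],
    [0.0,0,0,0.002,0,0,0],
    [0.0,0,0,0.002,0,0,0],
    [0.0,0,0,0.002,0,0,0],
    [0.0,0,0,0.002,0,0,0],
    [0.0,0,0,0.002,0,0,0],
    [0.0,0,0,0.001,0,0,0],
    [0.0,0,0,0,0,0,0]
  ]
}}

```text
time_s: 6.97
position: [0.5682, 0.0633, 0.0453]
tcp_rot: [0.0, 0.992, 0.124, -0.0]
wrist_force: [-6.1, -0.1, 10.8]
opening: 0.0143
finger_force: 65.2
```

{"api": "play_rows", "payload": {
  "targets": [
    [0.03,0,0,0,0,0,0],
    [0.03,0,0,0,0,0,0],
    [0.03,0,0,0,0,0,0],
    [0.03,0,0,0,0,0,0],
    [0.03,0,0,-0.01,0,0,0],
    [0.03,0,0,-0.02,0,0,0],
    [0.03,0,0,-0.03,0,0,0],
    [0.03,0,0,-0.03,0,0,0],
    [0.03,0,0,-0.03,0,0,0],
    [0.03,0,0,0,0,0,0]
  ]
}}

```text
time_s: 7.8
position: [0.572, 0.0633, 0.1719]
tcp_rot: [0.001, 0.992, 0.124, 0.007]
wrist_force: [1.2, 0.3, 0.8]
opening: 0.0302
finger_force: 0.0
```

```bash
python3 -c "
from blk import *
from case import fit
im,X=look('wrist'); fit(X,(.5443,.0258,14))
H=cv2.cvtColor(im,cv2.COLOR_RGB2HSV);h,s,v=[H[...,i].astype(int) for i in range(3)]
comps((h>13)&(h<38)&(s>110)&(X[...,2]<.05)&(X[...,2]>.02),X,100)
im,X=look('top')
H=cv2.cvtColor(im,cv2.COLOR_RGB2HSV);h,s,v=[H[...,i].astype(int) for i in range(3)]
m=(h>15)&(h<35)&(s>130)&(X[...,2]<.04);m[:195]=0;m[270:]=0;m[:,450:]=0;m[:,230:]&=True;comps(m,X,15)
go(.568,-.3,.16,-32.5)
go(.5580,-.3657,.16,-32.5)"
```

```text
case [543.93  25.96  13.89   1.18] cost 1.946 n 23740
pockets [[0.5671, 0.0615], [0.5069, 0.0467], [0.5208, -0.0096], [0.581, 0.0052]]
px [278. 214.] n 635 ctr [0.568  0.0616 0.0307] rect [567.   61.3  29.5  14.9  14.1] zmax 0.0331
px [424. 212.] n 60 ctr [ 0.5577 -0.3641  0.0221] rect [ 557.3 -364.3   28.6   14.5  -34.2] zmax 0.0294
px [374. 253.] n 53 ctr [ 0.4517 -0.2195  0.0221] rect [ 451.4 -219.4   27.2   13.6   14.4] zmax 0.0287
t 7.9 pos [0.5691 0.0633 0.1659] yaw 14.2 open 0.0299 F [ 0.5 -0.6 -1.3] ff 0.0
shift [-0.0902  0.3519  0.006 ] = 11 x [-0.0082  0.032   0.0005] | turn [-0.0006 -0.0046  0.8151] = 8 x [-0.0001 -0.0006  0.1019]
t 7.9 pos [0.5691 0.0633 0.1659] yaw 14.2 open 0.0299 F [ 0.5 -0.6 -1.3] ff 0.0
shift [-0.116   0.4131  0.0059] = 12 x [-0.0097  0.0344  0.0005] | turn [-0.0006 -0.0046  0.8151] = 8 x [-0.0001 -0.0006  0.1019]
```

{"api": "play_rows", "payload": {
  "targets": [
    [0.05,-0.0097,0.0344,0.0005,0,0,0],
    [0.05,-0.0097,0.0344,0.0005,0,0,0],
    [0.05,-0.0097,0.0344,0.0005,0,0,0],
    [0.05,-0.0097,0.0344,0.0005,0,0,0],
    [0.05,-0.0097,0.0344,0.0005,0,0,0],
    [0.05,-0.0097,0.0344,0.0005,0,0,0],
    [0.05,-0.0097,0.0344,0.0005,0,0,0],
    [0.05,-0.0097,0.0344,0.0005,0,0,0],
    [0.05,-0.0097,0.0344,0.0005,0,0,0],
    [0.05,-0.0097,0.0344,0.0005,0,0,0]
  ]
}}

```text
time_s: 8.73
position: [0.5568, -0.2951, 0.1561]
tcp_rot: [-0.001, 0.992, 0.123, -0.001]
wrist_force: [1.9, -0.0, 0.6]
opening: 0.0503
finger_force: 0.0
```

{"api": "play_rows", "payload": {
  "targets": [
    [0.05,-0.0097,0.0344,0.0005,0,0,0],
    [0.05,-0.0097,0.0344,0.0005,0,0,0.1019],
    [0.05,0,0,0,0,0,0.1019],
    [0.05,0,0,0,0,0,0.1019],
    [0.05,0,0,0,0,0,0.1019],
    [0.05,0,0,0,0,0,0.1019],
    [0.05,0,0,0,0,0,0.1019],
    [0.05,0,0,0,0,0,0.1019],
    [0.05,0,0,0,0,0,0.1019],
    [0.05,0,0,0,0,0,0]
  ]
}}

```text
time_s: 9.57
position: [0.5553, -0.3647, 0.155]
tcp_rot: [-0.001, 0.96, -0.281, -0.002]
wrist_force: [0.3, -0.4, 0.3]
opening: 0.05
finger_force: 0.0
```

```bash
python3 -c "
from blk import *
seeblk(None)
go(.558,-.3657,.041,-32.5)"
```

```text
height
px [209.  42.] n 5959 ctr [ 0.6881 -0.3892  0.0274] rect [ 697.4 -366.6  149.6   50.3  -84.8] zmax 0.032
px [279. 200.] n 2458 ctr [ 0.5606 -0.3675  0.0138] rect [ 558.9 -366.2   50.2   37.4  -31.6] zmax 0.0269
brass top
px [279. 205.] n 691 ctr [ 0.5594 -0.3671  0.025 ] rect [ 559.1 -366.5   29.8   15.5  -32.2] zmax 0.0269
t 9.6 pos [ 0.5554 -0.3648  0.1553] yaw -32.39 open 0.0499 F [ 0.4 -0.6  0.5] ff 0.0
shift [ 0.003  -0.0005  0.1143] = 4 x [ 0.0008 -0.0001  0.0286] | turn [-0.0004  0.0033  0.0019] = 1 x [-0.0004  0.0033  0.0019]
```

{"api": "play_rows", "payload": {
  "targets": [
    [0.05,0.004,-0.0006,0.03,0,0,-0.01],
    [0.05,0,0,0.03,0,0,0],
    [0.05,0,0,0.03,0,0,0],
    [0.05,0,0,0.015,0,0,0],
    [0.05,0,0,0.0095,0,0,0],
    [0.05,0,0,0,0,0,0],
    [0.0,0,0,0,0,0,0],
    [0.0,0,0,0,0,0,0],
    [0.0,0,0,0,0,0,0],
    [0.0,0,0,0,0,0,0]
  ]
}}

```text
time_s: 10.45
position: [0.5613, -0.3683, 0.0456]
tcp_rot: [0.001, 0.961, -0.275, 0.002]
wrist_force: [-0.0, 0.2, 4.8]
opening: 0.0131
finger_force: 58.6
```

{"api": "play_rows", "payload": {
  "targets": [
    [0.0,0,0,0,0,0,0],
    [0.0,0,0,0,0,0,0],
    [0.0,0,0,0,0,0,0],
    [0.0,0,0,-0.01,0,0,0],
    [0.0,0,0,-0.03,0,0,0],
    [0.0,0,0,-0.03,0,0,0],
    [0.0,0,0,-0.03,0,0,0],
    [0.0,0,0,-0.03,0,0,0],
    [0.0,0,0,0,0,0,0],
    [0.0,0,0,0,0,0,0]
  ]
}}

```text
time_s: 11.28
position: [0.5611, -0.368, 0.1764]
tcp_rot: [0.001, 0.961, -0.275, 0.003]
wrist_force: [0.1, 0.4, -0.6]
opening: 0.0133
finger_force: 58.8
```

```bash
python3 -c "
from case import *
from go import go
go(.581,.0053,.16,14.1)
im,X=look('wrist');s=r.state();held(X,s['position'],-31.8)
"
```

```text
t 11.3 pos [ 0.5611 -0.368   0.1764] yaw -31.93 open 0.0133 F [ 0.1  0.4 -0.6] ff 58.8
shift [-0.1806 -0.3274  0.0151] = 11 x [-0.0164 -0.0298  0.0014] | turn [ 0.003  -0.0051 -0.8034] = 8 x [ 0.0004 -0.0006 -0.1004]
held n 288 front u 0.0233 v range [-0.0192  0.017 ] edge yaw deg 0.14 base top w -0.0325
offset block-TCP (u,v) [-0.0017 -0.0011]
```

{"api": "play_rows", "payload": {
  "targets": [
    [0.0,-0.0164,-0.0298,0.001,0,0,0],
    [0.0,-0.0164,-0.0298,0.001,0,0,0],
    [0.0,-0.0164,-0.0298,0.001,0,0,0],
    [0.0,-0.0164,-0.0298,0.001,0,0,0],
    [0.0,-0.0164,-0.0298,0.001,0,0,0],
    [0.0,-0.0164,-0.0298,0.001,0,0,0],
    [0.0,-0.0164,-0.0298,0.001,0,0,0],
    [0.0,-0.0164,-0.0298,0.001,0,0,0],
    [0.0,-0.0164,-0.0298,0.001,0,0,0],
    [0.0,-0.0164,-0.0298,0.001,0,0,0]
  ]
}}

```text
time_s: 12.17
position: [0.5766, -0.0255, 0.16]
tcp_rot: [0.0, 0.961, -0.275, -0.002]
wrist_force: [0.6, -0.3, -1.3]
opening: 0.0129
finger_force: 58.8
```

{"api": "play_rows", "payload": {
  "targets": [
    [0.0,-0.0164,-0.0298,0.001,0.003,-0.005,-0.1],
    [0.0,0,0,0,0,0,-0.1],
    [0.0,0,0,0,0,0,-0.1],
    [0.0,0,0,0,0,0,-0.1],
    [0.0,0,0,0,0,0,-0.1],
    [0.0,0,0,0,0,0,-0.1],
    [0.0,0,0,0,0,0,-0.1],
    [0.0,0,0,0,0,0,-0.1],
    [0.0,0,0,0,0,0,0],
    [0.0,0,0,0,0,0,0]
  ]
}}

```text
time_s: 13.0
position: [0.579, 0.0066, 0.1597]
tcp_rot: [-0.003, 0.993, 0.12, -0.003]
wrist_force: [-0.1, 0.4, -1.4]
opening: 0.0132
finger_force: 58.9
```

```bash
cat > place.py <<'E'
from case import *
from go import go
def place(i,top=-.0195,yawc=14.0,z=.06):
    im,X=look('wrist');s=r.state();p=np.array(s['position'])
    yaw=np.degrees(np.arctan2(*Rt(s['tcp_rot']).as_matrix()[[1,0],0]))
    k=X.copy();d=X-p
    c,pk=fit(X,(.5441,.0258,yawc))
    a=np.radians(yaw)
    w=X[...,2]-p[2];u=(X[...,0]-p[0])*np.cos(a)+(X[...,1]-p[1])*np.sin(a);v=-(X[...,0]-p[0])*np.sin(a)+(X[...,1]-p[1])*np.cos(a)
    q=(abs(v)<.015)&(u>.018)&(u<.022)&(w>-.045)&(w<-.02)
    wt=np.median(w[q]);print("base top w",wt.round(4))
    b=held(X,p,yaw,top=wt+.016)
    t=p[:2]+pk[i]-b
    print("want TCP",t.round(4),"release z",round(.006+.008-wt,4)); go(t[0],t[1],z,yawc)
E
python3 -c "
from place import *
place(3)"
```

```text
case [544.11  26.12  14.05   1.21] cost 2.001 n 21687
pockets [[0.5671, 0.0618], [0.507, 0.0467], [0.5211, -0.0095], [0.5812, 0.0055]]
base top w -0.0376
held n 1092 front u 0.0207 v range [-0.0191  0.0173] edge yaw deg -0.06 base top w -0.0371
offset block-TCP (u,v) [-0.0043 -0.0009]
want TCP [0.5852 0.0075] release z 0.0516
t 13.1 pos [0.5793 0.0066 0.1601] yaw 13.76 open 0.0129 F [ 0.  -0.2 -2.1] ff 58.9
shift [0.0064 0.0013 0.1001] = 3 x [0.0021 0.0004 0.0334] | turn [-0.0066  0.0043 -0.0042] = 1 x [-0.0066  0.0043 -0.0042]
```

{"api": "play_rows", "payload": {
  "targets": [
    [0.0,0.0064,0.0013,0.02,-0.0066,0.0043,-0.004],
    [0.0,0,0,0.02,0,0,0],
    [0.0,0,0,0.02,0,0,0],
    [0.0,0,0,0.015,0,0,0],
    [0.0,0,0,0.015,0,0,0],
    [0.0,0,0,0,0,0,0],
    [0.0,0,0,0,0,0,0],
    [0.0,0,0,0,0,0,0],
    [0.0,0,0,0,0,0,0],
    [0.0,0,0,0,0,0,0]
  ]
}}

```text
time_s: 13.88
position: [0.5879, 0.0068, 0.0733]
tcp_rot: [0.001, 0.992, 0.123, 0.003]
wrist_force: [0.4, 0.2, -1.1]
opening: 0.0129
finger_force: 58.9
```

```bash
sed -i 's/^    print("want/    Q=(abs(w-wt)<.004)\&(u<.026)\&(u>.01)\&(abs(v)<.019);A=np.c_[u[Q],v[Q],np.ones(Q.sum())];print("tilt",np.linalg.lstsq(A,w[Q],rcond=None)[0].round(3))\n    import cv2;cv2.imwrite("pics\/last.png",im[...,::-1])\n&/' place.py; python3 -c "
from place import *
place(3)"
```

```text
case [544.34  25.82  14.09   1.16] cost 2.863 n 33812
pockets [[0.5673, 0.0615], [0.5072, 0.0464], [0.5213, -0.0099], [0.5815, 0.0052]]
base top w -0.0368
held n 1306 front u 0.0261 v range [-0.0198  0.0182] edge yaw deg -0.33 base top w -0.0363
offset block-TCP (u,v) [ 0.0011 -0.0008]
tilt [ 0.046  0.001 -0.037]
want TCP [0.5802 0.0058] release z 0.0508
t 13.9 pos [0.5878 0.0068 0.0731] yaw 14.11 open 0.0132 F [ 0.5  0.2 -2. ] ff 58.9
shift [-0.0076 -0.0009  0.0131] = 1 x [-0.0076 -0.0009  0.0131] | turn [ 0.0017 -0.0047  0.002 ] = 1 x [ 0.0017 -0.0047  0.002 ]
```

View pics/last.png

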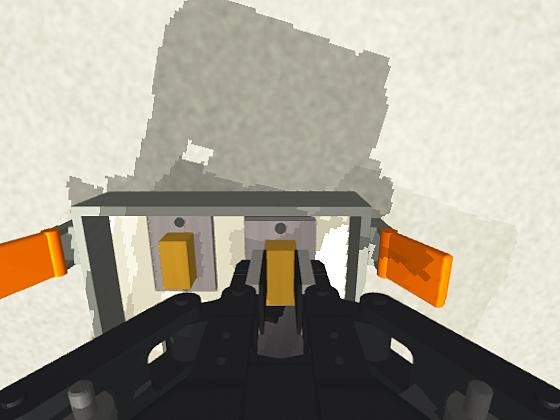

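The wrist view shows the held block at (280,230) inside the walls above pocket3, with the seated block at (180,250). At this height the case rim contaminates the front-edge reading. I'll shift using the earlier offset, go lower and measure again.

{"api": "play_rows", "payload": {
  "targets": [
    [0.0,-0.0025,-0.0011,0,0.0017,-0.0047,0],
    [0.0,0,0,0,0,0,0],
    [0.0,0,0,0.004,0,0,0],
    [0.0,0,0,0.004,0,0,0],
    [0.0,0,0,0.003,0,0,0],
    [0.0,0,0,0,0,0,0],
    [0.0,0,0,0,0,0,0],
    [0.0,0,0,0,0,0,0],
    [0.0,0,0,0,0,0,0],
    [0.0,0,0,0,0,0,0]
  ]
}}

```text
time_s: 14.77
position: [0.5844, 0.0073, 0.061]
tcp_rot: [-0.0, 0.992, 0.123, -0.001]
wrist_force: [0.9, -0.3, -0.9]
opening: 0.0133
finger_force: 58.9
```

```bash
python3 -c "
from place import *
place(3,z=.0508)"
```

```text
case [544.33  25.68  13.96   1.17] cost 3.032 n 39790
pockets [[0.5674, 0.0613], [0.5073, 0.0463], [0.5212, -0.0099], [0.5814, 0.005]]
base top w -0.0371
held n 1136 front u 0.021 v range [-0.0196  0.0171] edge yaw deg -0.3 base top w -0.0366
offset block-TCP (u,v) [-0.004  -0.0013]
tilt [-0.126  0.003 -0.035]
want TCP [0.585  0.0073] release z 0.0511
t 14.8 pos [0.5844 0.0073 0.061 ] yaw 14.13 open 0.0132 F [-0.1 -0.2 -0.9] ff 58.9
shift [0.0006 0.0002 0.0102] = 1 x [0.0006 0.0002 0.0102] | turn [-0.0006  0.0017  0.0023] = 1 x [-0.0006  0.0017  0.0023]
```

{"api": "play_rows", "payload": {
  "targets": [
    [0.0,0.0006,0.0002,0.001,0,0,0.002],
    [0.0,0,0,0.002,0,0,0],
    [0.0,0,0,0.002,0,0,0],
    [0.0,0,0,0.002,0,0,0],
    [0.0,0,0,0.002,0,0,0],
    [0.0,0,0,0.001,0,0,0],
    [0.0,0,0,0,0,0,0],
    [0.0,0,0,0,0,0,0],
    [0.0,0,0,0,0,0,0],
    [0.0,0,0,0,0,0,0]
  ]
}}

```text
time_s: 15.65
position: [0.585, 0.0073, 0.0516]
tcp_rot: [-0.0, 0.993, 0.122, -0.001]
wrist_force: [-3.6, 0.0, 6.4]
opening: 0.0131
finger_force: 59.7
```

{"api": "play_rows", "payload": {
  "targets": [
    [0.03,0,0,0,0,0,0],
    [0.03,0,0,0,0,0,0],
    [0.03,0,0,0,0,0,0],
    [0.03,0,0,0,0,0,0],
    [0.03,0,0,-0.01,0,0,0],
    [0.03,0,0,-0.02,0,0,0],
    [0.03,0,0,-0.03,0,0,0],
    [0.03,0,0,-0.03,0,0,0],
    [0.03,0,0,-0.02,0,0,0],
    [0.03,0,0,0,0,0,0]
  ]
}}

```text
time_s: 16.48
position: [0.5886, 0.0069, 0.168]
tcp_rot: [0.001, 0.993, 0.122, 0.004]
wrist_force: [1.9, 0.7, 0.6]
opening: 0.0302
finger_force: 0.0
```

```bash
cat > chk.py <<'E'
from blk import *
from case import fit
def chk(fn=None):
    im,X=look('wrist',fn); fit(X,(.5443,.0258,14))
    H=cv2.cvtColor(im,cv2.COLOR_RGB2HSV);h,s,v=[H[...,i].astype(int) for i in range(3)]
    comps((h>13)&(h<38)&(s>110)&(X[...,2]<.045)&(X[...,2]>.025),X,100)
    im,X=look('top')
    H=cv2.cvtColor(im,cv2.COLOR_RGB2HSV);h,s,v=[H[...,i].astype(int) for i in range(3)]
    m=(h>15)&(h<35)&(s>130)&(X[...,2]<.04);m[:195]=0;m[270:]=0;m[:,450:]=0;print("top");comps(m,X,15)
E
python3 -c "
from chk import *
chk()
go(.452,-.221,.16,16.5)"
```

```text
case [543.93  26.09  13.97   1.25] cost 2.439 n 24096
pockets [[0.567, 0.0617], [0.5068, 0.0468], [0.5208, -0.0095], [0.581, 0.0054]]
px [211. 218.] n 693 ctr [0.5676 0.0606 0.0309] rect [566.7  60.9  30.   16.5  13.9] zmax 0.0334
px [278. 217.] n 638 ctr [0.5823 0.0054 0.031 ] rect [581.6   5.   29.9  15.3  13.4] zmax 0.0331
top
px [374. 253.] n 54 ctr [ 0.452  -0.2194  0.0223] rect [ 451.3 -219.4   26.6   13.8   17.1] zmax 0.0279
t 16.6 pos [0.5858 0.0072 0.1625] yaw 14.02 open 0.0299 F [-0.1  0.1  0.5] ff 0.0
shift [-0.1851  0.189   0.0024] = 8 x [-0.0231  0.0236  0.0003] | turn [ 0.0003 -0.0007 -0.0434] = 1 x [ 0.0003 -0.0007 -0.0434]
```

Both blocks are seated. Now the third.

{"api": "play_rows", "payload": {
  "targets": [
    [0.05,-0.0231,0.0236,0,0,0,0],
    [0.05,-0.0231,0.0236,0,0,0,0],
    [0.05,-0.0231,0.0236,0,0,0,0],
    [0.05,-0.0231,0.0236,0,0,0,0],
    [0.05,-0.0231,0.0236,0,0,0,0],
    [0.05,-0.0231,0.0236,0,0,0,0],
    [0.05,-0.0231,0.0236,0,0,0,0],
    [0.05,-0.0231,0.0236,0,0,0,-0.04],
    [0.05,0,0,0,0,0,0],
    [0.05,0,0,0,0,0,0]
  ]
}}

```text
time_s: 17.42
position: [0.45, -0.2212, 0.1592]
tcp_rot: [-0.001, 0.99, 0.14, -0.002]
wrist_force: [-0.5, 0.2, -0.5]
opening: 0.0503
finger_force: 0.0
```

```bash
python3 -c "
from blk import *
seeblk(None)
go(.452,-.221,.04,16.5)"
```

```text
height
px [39. 44.] n 6932 ctr [ 0.5228 -0.0019  0.0103] rect [521.5   0.7  76.3  64.7 -76.7] zmax 0.0157
px [96. 50.] n 1611 ctr [ 0.5292 -0.0525  0.0192] rect [502.4 -31.  123.5  59.1 -39.2] zmax 0.032
px [279. 200.] n 2356 ctr [ 0.4543 -0.2203  0.0138] rect [ 452.  -220.7   50.7   37.1   16.9] zmax 0.0273
brass top
px [280. 205.] n 671 ctr [ 0.4532 -0.2211  0.0249] rect [ 452.7 -221.2   29.4   15.6   17.3] zmax 0.0273
t 17.5 pos [ 0.4506 -0.2204  0.1595] yaw 16.2 open 0.0499 F [-0.5  0.1  0.2] ff 0.0
shift [0.0016 0.0014 0.1194] = 4 x [0.0004 0.0004 0.0299] | turn [-0.0033  0.0034 -0.0052] = 1 x [-0.0033  0.0034 -0.0052]
```

{"api": "play_rows", "payload": {
  "targets": [
    [0.05,0.0016,0.001,0.03,-0.003,0.003,-0.008],
    [0.05,0,0,0.03,0,0,0],
    [0.05,0,0,0.03,0,0,0],
    [0.05,0,0,0.02,0,0,0],
    [0.05,0,0,0.0115,0,0,0],
    [0.05,0,0,0,0,0,0],
    [0.0,0,0,0,0,0,0],
    [0.0,0,0,0,0,0,0],
    [0.0,0,0,0,0,0,0],
    [0.0,0,0,0,0,0,0]
  ]
}}

```text
time_s: 18.3
position: [0.4549, -0.2221, 0.0417]
tcp_rot: [0.002, 0.989, 0.146, 0.002]
wrist_force: [-0.5, 1.5, 5.0]
opening: 0.0142
finger_force: 60.3
```

{"api": "play_rows", "payload": {
  "targets": [
    [0.0,0,0,0,0,0,0],
    [0.0,0,0,0,0,0,0],
    [0.0,0,0,0,0,0,0],
    [0.0,0,0,-0.01,0,0,0],
    [0.0,0,0,-0.03,0,0,0],
    [0.0,0,0,-0.03,0,0,0],
    [0.0,0,0,-0.03,0,0,0],
    [0.0,0,0,-0.025,0,0,0],
    [0.0,0,0,0,0,0,0],
    [0.0,0,0,0,0,0,0]
  ]
}}

```text
time_s: 19.13
position: [0.454, -0.2218, 0.167]
tcp_rot: [0.003, 0.989, 0.146, 0.002]
wrist_force: [-0.3, -0.0, -1.4]
opening: 0.0137
finger_force: 59.6
```

```bash
python3 -c "
from go import go
go(.510,.048,.165,14.0)"
```

```text
t 19.1 pos [ 0.454  -0.2218  0.167 ] yaw 16.76 open 0.0137 F [-0.3 -0.  -1.4] ff 59.6
shift [ 0.1314 -0.2422  0.0011] = 8 x [ 0.0164 -0.0303  0.0001] | turn [ 0.0058 -0.004   0.0482] = 1 x [ 0.0058 -0.004   0.0482]
```

{"api": "play_rows", "payload": {
  "targets": [
    [0.0,0.0164,-0.0303,0,0,0,0],
    [0.0,0.0164,-0.0303,0,0,0,0],
    [0.0,0.0164,-0.0303,0,0,0,0],
    [0.0,0.0164,-0.0303,0,0,0,0],
    [0.0,0.0164,-0.0303,0,0,0,0],
    [0.0,0.0164,-0.0303,0,0,0,0],
    [0.0,0.0164,-0.0303,0,0,0,0],
    [0.0,0.0164,-0.0303,0,0.006,-0.004,0.048],
    [0.0,0,0,0,0,0,0],
    [0.0,0,0,0,0,0,0]
  ]
}}

```text
time_s: 19.97
position: [0.5076, 0.0502, 0.162]
tcp_rot: [-0.002, 0.992, 0.124, -0.004]
wrist_force: [-0.4, 0.1, -0.6]
opening: 0.0139
finger_force: 59.6
```

```bash
python3 -c "
from place import *
place(1)"
```

```text
case [544.06  25.92  14.11   1.04] cost 2.234 n 32636
pockets [[0.5671, 0.0616], [0.5069, 0.0465], [0.5211, -0.0098], [0.5812, 0.0053]]
base top w -0.0329
held n 1440 front u 0.0228 v range [-0.0185  0.0183] edge yaw deg 0.13 base top w -0.033
offset block-TCP (u,v) [-0.0022 -0.0001]
tilt [-0.105  0.008 -0.031]
want TCP [0.509  0.0471] release z 0.0469
t 20.0 pos [0.5077 0.0492 0.1622] yaw 14.11 open 0.0141 F [ 0.3 -0.6 -0. ] ff 59.6
shift [0.0015 0.0028 0.1022] = 3 x [0.0005 0.0009 0.0341] | turn [-0.0042  0.0066  0.0019] = 1 x [-0.0042  0.0066  0.0019]
```

{"api": "play_rows", "payload": {
  "targets": [
    [0.0,0.0015,0.0028,0.02,-0.004,0.0066,0.002],
    [0.0,0,0,0.025,0,0,0],
    [0.0,0,0,0.025,0,0,0],
    [0.0,0,0,0.02,0,0,0],
    [0.0,0,0,0.014,0,0,0],
    [0.0,0,0,0,0,0,0],
    [0.0,0,0,0,0,0,0],
    [0.0,0,0,0,0,0,0],
    [0.0,0,0,0,0,0,0],
    [0.0,0,0,0,0,0,0]
  ]
}}

```text
time_s: 20.85
position: [0.5123, 0.0463, 0.0616]
tcp_rot: [0.0, 0.993, 0.121, 0.003]
wrist_force: [0.8, 0.3, -1.3]
opening: 0.0136
finger_force: 59.6
```

```bash
python3 -c "
from place import *
place(1,z=.0465)"
```

```text
case [544.1   25.85  14.06   1.07] cost 2.694 n 77257
pockets [[0.5671, 0.0615], [0.507, 0.0464], [0.5211, -0.0098], [0.5812, 0.0052]]
base top w -0.0322
held n 1481 front u 0.0232 v range [-0.0199  0.0168] edge yaw deg 0.08 base top w -0.0323
offset block-TCP (u,v) [-0.0018 -0.0015]
tilt [-0.089 -0.001 -0.031]
want TCP [0.5084 0.0484] release z 0.0462
t 20.9 pos [0.5121 0.0464 0.0614] yaw 13.89 open 0.0138 F [-0.8  0.2 -1. ] ff 59.6
shift [-0.0033 -0.0028  0.0149] = 1 x [-0.0033 -0.0028  0.0149] | turn [ 0.001  -0.0058 -0.0019] = 1 x [ 0.001  -0.0058 -0.0019]
```

{"api": "play_rows", "payload": {
  "targets": [
    [0.0,-0.0033,-0.0028,0,0.001,-0.0058,-0.002],
    [0.0,0,0,0,0,0,0],
    [0.0,0,0,0.002,0,0,0],
    [0.0,0,0,0.002,0,0,0],
    [0.0,0,0,0,0,0,0],
    [0.0,0,0,0,0,0,0],
    [0.0,0,0,0,0,0,0],
    [0.0,0,0,0,0,0,0],
    [0.0,0,0,0,0,0,0],
    [0.0,0,0,0,0,0,0]
  ]
}}

```text
time_s: 21.73
position: [0.5074, 0.0485, 0.0561]
tcp_rot: [-0.0, 0.993, 0.122, -0.001]
wrist_force: [-0.9, 0.7, -0.1]
opening: 0.0139
finger_force: 59.6
```

```bash
python3 -c "
from place import *
place(1,z=.046)"
```

```text
case [544.23  25.89  14.     1.05] cost 2.801 n 87798
pockets [[0.5673, 0.0615], [0.5071, 0.0465], [0.5212, -0.0098], [0.5813, 0.0052]]
base top w -0.0326
held n 1427 front u 0.0228 v range [-0.0197  0.0171] edge yaw deg -0.1 base top w -0.0327
offset block-TCP (u,v) [-0.0022 -0.0013]
tilt [-0.095  0.003 -0.031]
want TCP [0.509  0.0483] release z 0.0466
t 21.8 pos [0.5074 0.0485 0.0561] yaw 14.01 open 0.0133 F [ 0.5 -0.3 -2.1] ff 59.6
shift [0.0015 0.0006 0.0101] = 1 x [0.0015 0.0006 0.0101] | turn [-0.0007  0.0022  0.0002] = 1 x [-0.0007  0.0022  0.0002]
```

{"api": "play_rows", "payload": {
  "targets": [
    [0.0,0.0015,0.0006,0,-0.0007,0.002,0],
    [0.0,0,0,0.002,0,0,0],
    [0.0,0,0,0.002,0,0,0],
    [0.0,0,0,0.002,0,0,0],
    [0.0,0,0,0.002,0,0,0],
    [0.0,0,0,0.002,0,0,0],
    [0.0,0,0,0,0,0,0],
    [0.0,0,0,0,0,0,0],
    [0.0,0,0,0,0,0,0],
    [0.0,0,0,0,0,0,0]
  ]
}}

```text
time_s: 22.62
position: [0.5093, 0.0483, 0.0476]
tcp_rot: [0.0, 0.993, 0.122, -0.0]
wrist_force: [-5.3, 0.1, 10.7]
opening: 0.0137
finger_force: 61.0
```

{"api": "play_rows", "payload": {
  "targets": [
    [0.03,0,0,0,0,0,0],
    [0.03,0,0,0,0,0,0],
    [0.03,0,0,0,0,0,0],
    [0.03,0,0,0,0,0,0],
    [0.03,0,0,-0.01,0,0,0],
    [0.03,0,0,-0.02,0,0,0],
    [0.03,0,0,-0.03,0,0,0],
    [0.03,0,0,-0.03,0,0,0],
    [0.03,0,0,-0.03,0,0,0],
    [0.03,0,0,-0.02,0,0,0]
  ]
}}

```text
time_s: 23.45
position: [0.5101, 0.0483, 0.1902]
tcp_rot: [0.0, 0.993, 0.122, 0.002]
wrist_force: [0.1, -0.3, -0.3]
opening: 0.0299
finger_force: 0.0
```

```bash
python3 -c "
from chk import *
chk('w7.png')
go(.5385,.2998,.17,0)"
```

```text
case [543.98  25.93  14.02   1.02] cost 2.554 n 28762
pockets [[0.567, 0.0616], [0.5069, 0.0466], [0.5209, -0.0097], [0.5811, 0.0053]]
px [279. 137.] n 636 ctr [0.567  0.0615 0.031 ] rect [566.5  61.6  28.8  15.6  14. ] zmax 0.0334
px [346. 137.] n 678 ctr [0.5809 0.0056 0.0307] rect [580.8   4.9  29.   16.6  13.7] zmax 0.0328
px [279. 205.] n 558 ctr [0.5078 0.047  0.031 ] rect [507.3  46.9  30.3  14.8  14.2] zmax 0.033
top
px [290. 208.] n 52 ctr [0.5799 0.006  0.0282] rect [579.8   5.7  27.   13.5   7.2] zmax 0.0339
px [268. 211.] n 27 ctr [0.5727 0.0627 0.028 ] rect [573.2  62.4  13.5  11.2  88.1] zmax 0.0326
t 23.6 pos [0.5118 0.0482 0.1919] yaw 14.02 open 0.03 F [ 1.  -0.9  0.1] ff 0.0
shift [ 0.0867 -0.2377  0.0221] = 8 x [ 0.0108 -0.0297  0.0028] | turn [ 0.0017 -0.0094  0.2447] = 3 x [ 0.0006 -0.0031  0.0816]
```

View pics/w7.png

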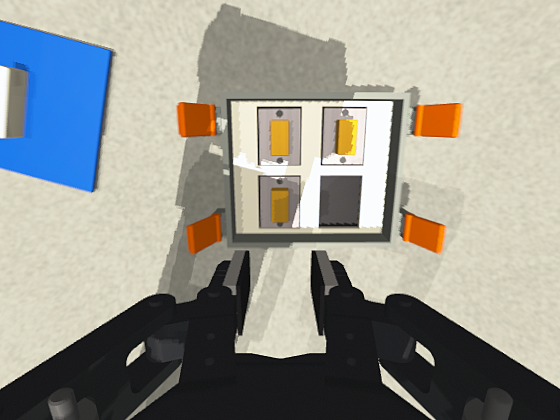

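The wrist view shows three blocks seated, at (279,137), (346,137) and (279,205). The pocket at (340,200) is empty and all four clips are open. Next is the lid.

{"api": "play_rows", "payload": {
  "targets": [
    [0.05,0.0108,-0.0297,0.0028,0,0,0],
    [0.05,0.0108,-0.0297,0.0028,0,0,0],
    [0.05,0.0108,-0.0297,0.0028,0,0,0],
    [0.05,0.0108,-0.0297,0.0028,0,0,0],
    [0.05,0.0108,-0.0297,0.0028,0,0,0],
    [0.05,0.0108,-0.0297,0.0028,0,0,0],
    [0.05,0.0108,-0.0297,0.0028,0,0,0],
    [0.05,0.0108,-0.0297,0.0028,0,-0.005,0.0816],
    [0.05,0,0,0,0,-0.0045,0.0816],
    [0.05,0,0,0,0,0,0.0816]
  ]
}}

```text
time_s: 24.38
position: [0.5343, 0.3012, 0.1619]
tcp_rot: [0.001, 1.0, -0.001, -0.006]
wrist_force: [0.5, -0.3, -0.9]
opening: 0.05
finger_force: 0.0
```

```bash
cat > lid.py <<'E'
from seg import *
from go import go
def lid(zb=0.,fn=None):
    im,X=look('wrist',fn);z=X[...,2]
    H=cv2.cvtColor(im,cv2.COLOR_RGB2HSV);h,s,v=[H[...,i].astype(int) for i in range(3)]
    print("bar");comps((z>zb+.029)&(z<zb+.040)&(s<80)&(v>70),X,400)
    print("plate");comps((z>zb+.005)&(z<zb+.015)&(h>95)&(h<130)&(s>100),X,400)
    return im,X
E
python3 -c "
from lid import *
lid(0,'w8.png')
go(.5385,.2998,.048,0)"
```

```text
bar
px [535. 140.] n 455 ctr [0.5912 0.1021 0.0372] rect [588.5  96.1  41.1  15.7 -72.7] zmax 0.04
px [278. 201.] n 1191 ctr [0.5413 0.3008 0.035 ] rect [540.2 300.8  59.5  13.5  -1.6] zmax 0.0371
px [521. 238.] n 491 ctr [0.51   0.0962 0.038 ] rect [509.3  99.9  64.5  17.1  14.1] zmax 0.04
plate
px [278. 188.] n 23175 ctr [0.5458 0.3008 0.0111] rect [539.6 300.7 152.7 131.7  88.1] zmax 0.0139
t 24.4 pos [0.5344 0.3005 0.162 ] yaw -0.28 open 0.0498 F [ 0.1 -0.8 -0.7] ff 0.0
shift [0.0055 0.0004 0.114 ] = 4 x [0.0014 0.0001 0.0285] | turn [ 0.0027  0.0121 -0.0049] = 1 x [ 0.0027  0.0121 -0.0049]
```

View pics/w8.png

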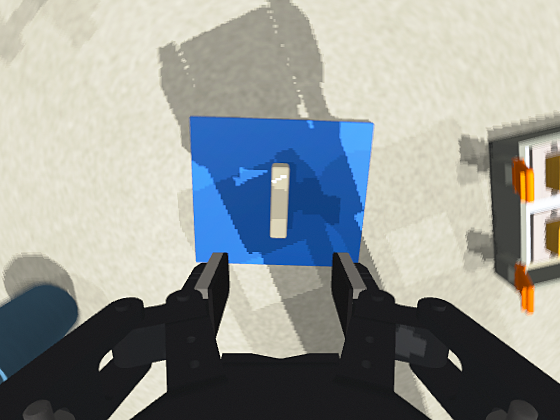

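The wrist view shows the lid centred at (280,190), with its bar at (279,201) between the fingers. I'll align to -1.8° and grip the bar.

{"api": "play_rows", "payload": {
  "targets": [
    [0.05,0.0055,0,0.02,0.0027,0.012,0.026],
    [0.05,0,0,0.03,0,0,0],
    [0.05,0,0,0.03,0,0,0],
    [0.05,0,0,0.02,0,0,0],
    [0.05,0,0,0.018,0,0,0],
    [0.05,0,0,0,0,0,0],
    [0.0,0,0,0,0,0,0],
    [0.0,0,0,0,0,0,0],
    [0.0,0,0,0,0,0,0],
    [0.0,0,0,0,0,0,0]
  ]
}}

```text
time_s: 25.27
position: [0.5421, 0.3003, 0.0478]
tcp_rot: [-0.001, 1.0, -0.013, 0.003]
wrist_force: [-0.5, 0.1, 3.7]
opening: 0.0123
finger_force: 61.1
```

{"api": "play_rows", "payload": {
  "targets": [
    [0.0,0,0,0,0,0,0],
    [0.0,0,0,0,0,0,0],
    [0.0,0,0,0,0,0,0],
    [0.0,0,0,-0.01,0,0,0],
    [0.0,0,0,-0.02,0,0,0],
    [0.0,0,0,-0.03,0,0,0],
    [0.0,0,0,-0.03,0,0,0],
    [0.0,0,0,-0.03,0,0,0],
    [0.0,0,0,-0.02,0,0,0],
    [0.0,0,0,0,0,0,0]
  ]
}}

```text
time_s: 26.1
position: [0.543, 0.3008, 0.1921]
tcp_rot: [-0.003, 1.0, -0.013, 0.006]
wrist_force: [1.0, -0.5, -1.2]
opening: 0.0118
finger_force: 60.5
```

```bash
python3 -c "
from lid import *
p=r.state()['position']
lid(p[2]-.048)
go(.544,.026,.185,14)"
```

```text
bar
px [280. 275.] n 3266 ctr [0.5445 0.2994 0.1792] rect [541.2 299.3  60.3  13.9  -0.9] zmax 0.1838
plate
px [280. 209.] n 41427 ctr [0.5698 0.2988 0.1556] rect [559.6 299.2 153.5  95.1  88.6] zmax 0.1585
px [280. 346.] n 886 ctr [0.4873 0.301  0.1551] rect [487.4 301.1  24.9  17.4  89.9] zmax 0.1569
t 26.1 pos [0.5418 0.3002 0.1887] yaw -1.5 open 0.012 F [-0.2  0.1 -2.2] ff 60.5
shift [0.0094 0.2741 0.0029] = 8 x [0.0012 0.0343 0.0004] | turn [-0.0023 -0.008  -0.2705] = 3 x [-0.0008 -0.0027 -0.0902]
```

{"api": "play_rows", "payload": {
  "targets": [
    [0.0,0.0012,0.0343,0,0,0,0],
    [0.0,0.0012,0.0343,0,0,0,0],
    [0.0,0.0012,0.0343,0,0,0,0],
    [0.0,0.0012,0.0343,0,0,0,0],
    [0.0,0.0012,0.0343,0,0,0,0],
    [0.0,0.0012,0.0343,0,0,0,0],
    [0.0,0.0012,0.0343,0,0,0,0],
    [0.0,0.0012,0.0343,0,0,0,0],
    [0.0,0,0,0,0,0,0],
    [0.0,0,0,0,0,0,0]
  ]
}}

```text
time_s: 26.98
position: [0.5413, 0.0237, 0.1825]
tcp_rot: [-0.001, 1.0, -0.015, -0.001]
wrist_force: [0.9, 2.1, -2.4]
opening: 0.012
finger_force: 60.5
```

{"api": "play_rows", "payload": {
  "targets": [
    [0.0,0,0,0,-0.002,-0.008,-0.09],
    [0.0,0,0,0,0,0,-0.09],
    [0.0,0,0,0,0,0,-0.09],
    [0.0,0,0,0,0,0,0],
    [0.0,0,0,0,0,0,0],
    [0.0,0,0,0,0,0,0],
    [0.0,0,0,0,0,0,0],
    [0.0,0,0,0,0,0,0],
    [0.0,0,0,0,0,0,0],
    [0.0,0,0,0,0,0,0]
  ]
}}

```text
time_s: 27.82
position: [0.5429, 0.0252, 0.1854]
tcp_rot: [0.0, 0.993, 0.121, -0.003]
wrist_force: [-0.9, -0.6, -2.0]
opening: 0.0121
finger_force: 60.5
```

```bash
python3 -c "
from lid import *
p=r.state()['position']
im,X=lid(p[2]-.048,'w9.png');np.savez('/tmp/w9',im=im,X=X,p=p)
go(.544,.026,.12,14)"
```

```text
bar
px [280. 276.] n 3250 ctr [0.5441 0.0239 0.1725] rect [541.1  22.8  60.4  13.9  14.6] zmax 0.1773
plate
px [280. 209.] n 41527 ctr [0.5685 0.0298 0.1484] rect [558.1  27.3 153.2  95.9 -76. ] zmax 0.1524
px [280. 346.] n 881 ctr [0.4882 0.01   0.1494] rect [488.2  10.1  25.1  17.5 -74.8] zmax 0.1512
t 27.9 pos [0.5429 0.0251 0.1854] yaw 13.95 open 0.0121 F [-0.5 -1.5 -2.2] ff 60.5
shift [ 0.0016 -0.0006  0.0654] = 2 x [ 0.0008 -0.0003  0.0327] | turn [-0.0002  0.0055 -0.0009] = 1 x [-0.0002  0.0055 -0.0009]
```

View pics/w9.png

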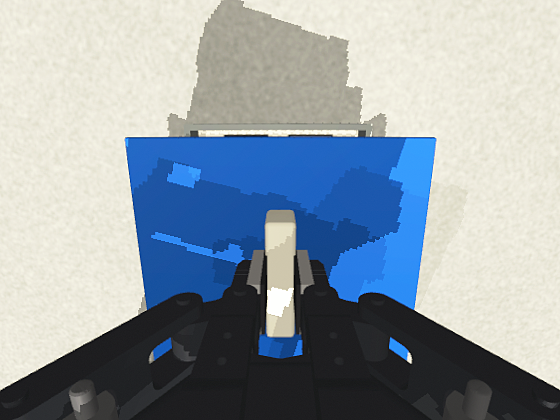

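The wrist view shows the lid held level over the case, with its bar at (280,276) and the case's far rim showing at row 128. I'll correct by about 4 mm and lower to just above the rim.

{"api": "play_rows", "payload": {
  "targets": [
    [0.0,0.0037,-0.0022,0.01,0,0.0055,0],
    [0.0,0,0,0.02,0,0,0],
    [0.0,0,0,0.02,0,0,0],
    [0.0,0,0,0.02,0,0,0],
    [0.0,0,0,0.018,0,0,0],
    [0.0,0,0,0,0,0,0],
    [0.0,0,0,0,0,0,0],
    [0.0,0,0,0,0,0,0],
    [0.0,0,0,0,0,0,0],
    [0.0,0,0,0,0,0,0]
  ]
}}

```text
time_s: 28.7
position: [0.5471, 0.0281, 0.0991]
tcp_rot: [0.0, 0.993, 0.122, 0.001]
wrist_force: [-0.5, -0.0, -2.0]
opening: 0.0124
finger_force: 60.4
```

```bash
python3 -c "
from lid import *
p=r.state()['position']
im,X=lid(p[2]-.05);np.savez('/tmp/w10',im=im,X=X,p=p)
go(.544,.026,.077,14)"
```

```text
bar
px [280. 275.] n 3284 ctr [0.5487 0.0269 0.0861] rect [545.3  25.7  60.3  14.   14.5] zmax 0.089
plate
px [280. 209.] n 41338 ctr [0.5728 0.0327 0.0623] rect [562.6  30.3 153.2  95.7 -75.9] zmax 0.0641
px [280. 346.] n 877 ctr [0.4927 0.0129 0.0625] rect [492.7  12.9  25.   17.9 -76.7] zmax 0.0638
t 28.8 pos [0.5469 0.0281 0.0988] yaw 13.96 open 0.012 F [-0.3 -0.3 -2.6] ff 60.4
shift [-0.0033  0.0013  0.0218] = 1 x [-0.0033  0.0013  0.0218] | turn [ 0.0007 -0.0024 -0.0006] = 1 x [ 0.0007 -0.0024 -0.0006]
```

{"api": "play_rows", "payload": {
  "targets": [
    [0.0,-0.001,-0.0003,0.002,0,-0.002,0],
    [0.0,0,0,0.002,0,0,0],
    [0.0,0,0,0.002,0,0,0],
    [0.0,0,0,0.002,0,0,0],
    [0.0,0,0,0.002,0,0,0],
    [0.0,0,0,0.002,0,0,0],
    [0.0,0,0,0.002,0,0,0],
    [0.0,0,0,0.002,0,0,0],
    [0.0,0,0,0.0015,0,0,0],
    [0.0,0,0,0,0,0,0]
  ]
}}

```text
time_s: 29.58
position: [0.5452, 0.0282, 0.0808]
tcp_rot: [0.0, 0.993, 0.122, -0.001]
wrist_force: [-3.7, 0.2, 4.1]
opening: 0.0121
finger_force: 61.2
```

```bash
python3 -c "
from lid import *
go(.544,.026,.077,14)
p=r.state()['position']
im,X=lid(p[2]-.05)"
```

```text
t 29.6 pos [0.5452 0.0282 0.0808] yaw 13.97 open 0.0121 F [-3.7  0.2  4.1] ff 61.2
shift [-0.0016  0.0018  0.0038] = 1 x [-0.0016  0.0018  0.0038] | turn [-0.0001  0.002  -0.0005] = 1 x [-0.0001  0.002  -0.0005]
bar
px [280. 275.] n 3283 ctr [0.5467 0.027  0.0679] rect [543.4  25.8  60.4  14.   14.6] zmax 0.0705
plate
px [280. 209.] n 41415 ctr [0.5708 0.0329 0.0441] rect [559.   30.4 159.5  98.7 -75.9] zmax 0.0458
px [280. 346.] n 882 ctr [0.4904 0.0129 0.0442] rect [490.4  12.9  25.1  17.8 -76.1] zmax 0.0458
```

{"api": "play_rows", "payload": {
  "targets": [
    [0.03,0,0,0,0,0,0],
    [0.03,0,0,0,0,0,0],
    [0.03,0,0,0,0,0,0],
    [0.03,0,0,-0.01,0,0,0],
    [0.03,0,0,-0.03,0,0,0],
    [0.03,0,0,-0.03,0,0,0],
    [0.03,0,0,-0.03,0,0,0],
    [0.03,0,0,0,0,0,0],
    [0.0,0,0,0,0,0,0],
    [0.0,0,0,0,0,0,0]
  ]
}}

```text
time_s: 30.47
position: [0.5449, 0.0282, 0.1799]
tcp_rot: [0.0, 0.993, 0.122, -0.001]
wrist_force: [-0.1, -0.0, -0.5]
opening: 0.0065
finger_force: 0.0
```

```bash
python3 -c "
from lid import *
im,X=lid(.033,'w11.png')
H=cv2.cvtColor(im,cv2.COLOR_RGB2HSV);h,s,v=[H[...,i].astype(int) for i in range(3)]
print('orange');comps((h<15)&(s>150)&(v>80)&(X[...,2]<.1),X,200)
go(.544,.026,.077,14)"
```

```text
bar
px [280. 216.] n 1316 ctr [0.5453 0.0271 0.068 ] rect [543.4  26.5  59.4  13.7  13.6] zmax 0.0704
plate
px [280. 198.] n 23732 ctr [0.5525 0.0285 0.0441] rect [542.3  26.7 154.5 132.  -76. ] zmax 0.0472
orange
px [162. 158.] n 1130 ctr [0.5664 0.1227 0.0624] rect [557.7 135.9  52.1  30.6 -66.9] zmax 0.0795
px [402. 158.] n 950 ctr [ 0.6097 -0.0503  0.0644] rect [601.1 -62.8  55.7  25.5  54. ] zmax 0.0788
px [171. 268.] n 1066 ctr [0.4797 0.1024 0.0643] rect [452.9 109.5  84.4  28.4 -16.3] zmax 0.08
px [389. 267.] n 841 ctr [ 0.5236 -0.071   0.0634] rect [522.7 -73.1  24.5  22.3  14.9] zmax 0.079
t 30.5 pos [0.5442 0.0283 0.1788] yaw 13.97 open 0.0005 F [ 0.1 -0.2 -0.4] ff 0.0
shift [-0.0004  0.0022  0.1018] = 3 x [-0.0001  0.0007  0.0339] | turn [-0.0008  0.0039 -0.0006] = 1 x [-0.0008  0.0039 -0.0006]
```

View pics/w11.png

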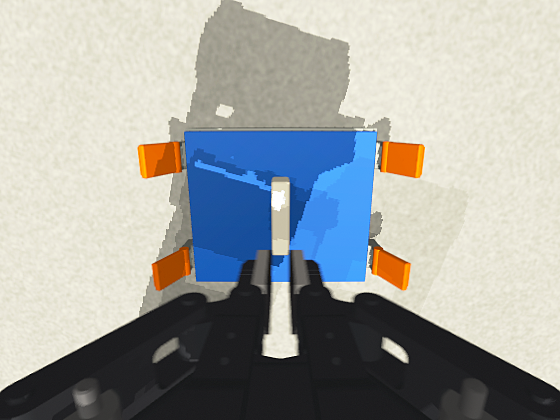

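The wrist view shows the blue lid fully on, centred at (280,200), with all four clips open at (160,160), (402,160), (171,268) and (389,267). Fingers are closed, and I'll approach clip_a from outside.

{"api": "play_rows", "payload": {
  "targets": [
    [0.0,0.0115,-0.0338,0,0,0.004,0],
    [0.0,0.0115,-0.0338,0,0,0,0],
    [0.0,0.0115,-0.0338,0,0,0,0],
    [0.0,0.0115,-0.0338,0,0,0,0],
    [0.0,0,0,0.027,0,0,0],
    [0.0,0,0,0.027,0,0,0],
    [0.0,0,0,0.027,0,0,0],
    [0.0,0,0,0,0,0,0],
    [0.0,0,0,0,0,0,0],
    [0.0,0,0,0,0,0,0]
  ]
}}

```text
time_s: 31.35
position: [0.5573, 0.1705, 0.0993]
tcp_rot: [-0.0, 0.993, 0.121, 0.001]
wrist_force: [0.2, 0.0, 0.6]
opening: 0.0001
finger_force: 0.0
```

```bash
cat >> go.py <<'E'
def uv(u,v,z):
    "target in the case frame, mm"
    a=np.radians(14);s=r.state();p=np.array(s["position"]);d=p[:2]-[.5452,.0282]
    print("case uv now",np.round([d@[np.cos(a),np.sin(a)]*1e3,d@[-np.sin(a),np.cos(a)]*1e3],1))
    go(.5452+(u*np.cos(a)-v*np.sin(a))/1e3,.0282+(u*np.sin(a)+v*np.cos(a))/1e3,z,14)
E
python3 -c "
from go import *
uv(45,76,.098)"
```

```text
case uv now [ 46.2 135.1]
t 31.4 pos [0.5573 0.1705 0.0993] yaw 13.96 open 0.0001 F [0.2 0.  0.6] ff 0.0
shift [-0.0012  0.0591  0.0013] = 2 x [-0.0006  0.0296  0.0006] | turn [-0.0002 -0.0018 -0.0008] = 1 x [-0.0002 -0.0018 -0.0008]
```

{"api": "play_rows", "payload": {
  "targets": [
    [0.0,-0.001,0.006,0.001,0,0,0],
    [0.0,0,0.007,0,0,0,0],
    [0.0,0,0.007,0,0,0,0],
    [0.0,0,0.007,0,0,0,0],
    [0.0,0,0.007,0,0,0,0],
    [0.0,0,0.007,0,0,0,0],
    [0.0,0,0.007,0,0,0,0],
    [0.0,0,0.007,0,0,0,0],
    [0.0,0,0.005,0,0,0,0],
    [0.0,0,0,0,0,0,0]
  ]
}}

```text
time_s: 32.18
position: [0.5708, 0.1106, 0.0977]
tcp_rot: [0.0, 0.993, 0.121, 0.001]
wrist_force: [-1.2, -0.8, 0.4]
opening: -0.0005
finger_force: 0.0
```

```bash
cat > clips.py <<'E'
from seg import *
from go import *
def clips():
    for n in("top","scene"):
        im,X=look(n);a=np.radians(14)
        H=cv2.cvtColor(im,cv2.COLOR_RGB2HSV);h,s,v=[H[...,i].astype(int) for i in range(3)]
        m=(h<15)&(s>150)&(v>60)
        d=X-[.5435,.0265,0];u=d[...,0]*np.cos(a)+d[...,1]*np.sin(a);w=-d[...,0]*np.sin(a)+d[...,1]*np.cos(a)
        for nm,U,V in(("a",45,84),("b",-45,84),("c",-45,-84),("d",45,-84)):
            k=m&(abs(u*1e3-U)<18)&(abs(abs(w)*1e3-84)<42)&(w*V>0)
            if k.sum()>3: print(n,nm,k.sum(),"|v| %.0f..%.0f zmax %.3f"%(*np.percentile(abs(w[k])*1e3,[5,95]),np.percentile(X[...,2][k],95)))
E
python3 -c "
from clips import *
uv(45,76,.16);clips()"
```

```text
case uv now [44.8 73.7]
t 32.2 pos [0.5708 0.1106 0.0977] yaw 13.91 open -0.0005 F [-1.2 -0.8  0.4] ff 0.0
shift [ 0.0003 -0.0022 -0.0623] = 2 x [ 0.0001 -0.0011 -0.0311] | turn [ 0.0011 -0.0014 -0.0016] = 1 x [ 0.0011 -0.0014 -0.0016]
top a 614 |v| 46..123 zmax 0.401
top b 654 |v| 45..122 zmax 0.438
top c 68 |v| 82..101 zmax 0.076
top d 67 |v| 82..100 zmax 0.077
scene a 27 |v| 64..119 zmax 0.401
scene b 109 |v| 83..98 zmax 0.079
scene c 39 |v| 80..99 zmax 0.079
scene d 39 |v| 80..100 zmax 0.079
```

{"api": "play_rows", "payload": {
  "targets": [
    [0.0,0,0,-0.03,0,0,0],
    [0.0,0,0,-0.03,0,0,0],
    [0.0,0,0,-0.02,0,0,0],
    [0.0,-0.015,0.035,0,0,0,0],
    [0.0,-0.015,0.035,0,0,0,0],
    [0.0,-0.015,0.035,0,0,0,0],
    [0.0,-0.015,0.035,0,0,0,0],
    [0.0,-0.015,0.035,0,0,0,0],
    [0.0,-0.015,0.034,0,0,0,0],
    [0.0,0,0,0,0,0,0]
  ]
}}

```text
time_s: 33.12
position: [0.5325, -0.1179, 0.1777]
tcp_rot: [0.001, 0.993, 0.119, 0.0]
wrist_force: [-0.4, -0.4, 0.1]
opening: 0.0001
finger_force: 0.0
```

```bash
sed -i 's/m=(h<15)&/m=(X[...,2]<.1)\&(h<15)\&/' clips.py; python3 -c "
from clips import *
uv(-45,-135,.098);clips()"
```

```text
case uv now [ -47.6 -138.7]
t 33.1 pos [ 0.5325 -0.1179  0.1777] yaw 13.63 open 0.0001 F [-0.4 -0.4  0.1] ff 0.0
shift [ 0.0026 -0.004   0.0797] = 3 x [ 0.0009 -0.0013  0.0266] | turn [ 0.003  -0.0005 -0.0064] = 1 x [ 0.003  -0.0005 -0.0064]
top a 68 |v| 65..85 zmax 0.074
top b 63 |v| 82..99 zmax 0.077
top c 72 |v| 82..97 zmax 0.076
top d 79 |v| 82..100 zmax 0.076
scene a 29 |v| 65..85 zmax 0.077
scene b 103 |v| 83..98 zmax 0.078
scene c 43 |v| 81..99 zmax 0.080
scene d 42 |v| 79..99 zmax 0.080
```

{"api": "play_rows", "payload": {
  "targets": [
    [0.0,0.0026,-0.003,0.027,0.003,0,-0.006],
    [0.0,0,0,0.027,0,0,0],
    [0.0,0,0,0.027,0,0,0],
    [0.0,0,-0.008,0,0,0,0],
    [0.0,0,-0.008,0,0,0,0],
    [0.0,0,-0.008,0,0,0,0],
    [0.0,0,-0.008,0,0,0,0],
    [0.0,0,-0.008,0,0,0,0],
    [0.0,0,-0.008,0,0,0,0],
    [0.0,0,-0.008,0,0,0,0]
  ]
}}

```text
time_s: 34.05
position: [0.5233, -0.0542, 0.0996]
tcp_rot: [-0.0, 0.992, 0.125, 0.003]
wrist_force: [0.6, -1.9, 0.2]
opening: 0.0002
finger_force: 1.1
```

{"api": "play_rows", "payload": {
  "targets": [
    [0.0,0,-0.008,0,0,0,0],
    [0.0,0,-0.008,0,0,0,0],
    [0.0,0,-0.005,0,0,0,0],
    [0.0,0,0,0,0,0,0],
    [0.0,0,0,0.005,0,0,0],
    [0.0,0,0,0.005,0,0,0],
    [0.0,0,0,0.004,0,0,0],
    [0.0,0,0,0,0,0,0],
    [0.0,0,0,0,0,0,0],
    [0.0,0,0,0,0,0,0]
  ]
}}

```text
time_s: 34.88
position: [0.516, -0.0295, 0.0832]
tcp_rot: [-0.008, 0.992, 0.124, 0.0]
wrist_force: [-3.3, 19.1, 10.0]
opening: -0.0
finger_force: 17.4
```

```bash
python3 -c "
from clips import *
uv(-45,-56,.08);clips()"
```

```text
case uv now [-42.3 -48.9]
t 34.9 pos [ 0.516  -0.0295  0.0832] yaw 14.22 open -0.0 F [-3.3 19.1 10. ] ff 17.4
shift [-0.0028  0.0071  0.003 ] = 1 x [-0.0028  0.0071  0.003 ] | turn [-0.0152 -0.0023  0.0039] = 1 x [-0.0152 -0.0023  0.0039]
top a 68 |v| 65..85 zmax 0.074
top b 63 |v| 82..99 zmax 0.076
top d 78 |v| 82..100 zmax 0.078
scene a 29 |v| 65..86 zmax 0.077
scene b 105 |v| 83..98 zmax 0.078
scene c 111 |v| 62..85 zmax 0.063
scene d 41 |v| 80..99 zmax 0.081
```

{"api": "play_rows", "payload": {
  "targets": [
    [0.0,0,-0.004,-0.002,0,0,0],
    [0.0,0,-0.004,-0.004,0,0,0],
    [0.0,0,0,-0.02,0,0,0],
    [0.0,0,0,-0.03,0,0,0],
    [0.0,0,0,-0.03,0,0,0],
    [0.0,0,0,0,0,0,0],
    [0.0,0,0,0,0,0,0],
    [0.0,0,0,0,0,0,0],
    [0.0,0,0,0,0,0,0],
    [0.0,0,0,0,0,0,0]
  ]
}}

```text
time_s: 35.82
position: [0.5134, -0.0266, 0.167]
tcp_rot: [-0.002, 0.992, 0.124, -0.001]
wrist_force: [-0.1, 0.8, 0.3]
opening: -0.0001
finger_force: 0.0
```

```bash
python3 -c "
from clips import *
uv(-45,-64,.09);clips();look('wrist','w12.png')"
```

```text
case uv now [-44.1 -45.5]
t 35.8 pos [ 0.5134 -0.0266  0.167 ] yaw 14.29 open -0.0001 F [-0.1  0.8  0.3] ff 0.0
shift [-0.0009  0.0189  0.0769] = 3 x [-0.0003  0.0063  0.0256] | turn [-0.0045  0.0012  0.0051] = 1 x [-0.0045  0.0012  0.0051]
top a 70 |v| 65..85 zmax 0.074
top b 62 |v| 82..99 zmax 0.076
top d 77 |v| 82..99 zmax 0.076
scene a 29 |v| 65..86 zmax 0.076
scene b 104 |v| 82..98 zmax 0.077
scene c 132 |v| 52..85 zmax 0.052
scene d 42 |v| 80..99 zmax 0.080
```

View pics/w12.png

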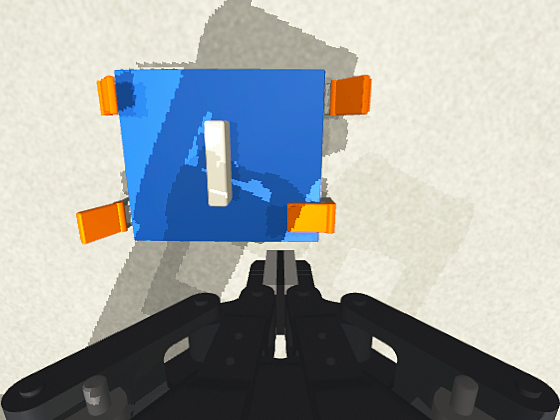

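The wrist view shows clip_c flat and shut at (312,218) and clip_a half over at (107,96). Clips b (103,222) and d (350,95) are open. I'll push clip_a the rest of the way.

{"api": "play_rows", "payload": {
  "targets": [
    [0.0,0.0149,-0.0267,0,-0.004,0.001,0.005],
    [0.0,0.0149,-0.0267,0,0,0,0],
    [0.0,0.0149,-0.0267,0,0,0,0],
    [0.0,0.0149,-0.0267,0,0,0,0],
    [0.0,0.0149,-0.0267,0,0,0,0],
    [0.0,0.0149,-0.0267,0,0,0,0],
    [0.0,0,0,0.025,0,0,0],
    [0.0,0,0,0.025,0,0,0],
    [0.0,0,0,0.02,0,0,0],
    [0.0,0,0,0,0,0,0]
  ]
}}

```text
time_s: 36.8
position: [0.5587, 0.1503, 0.0934]
tcp_rot: [0.0, 0.992, 0.122, -0.004]
wrist_force: [-1.5, 1.2, -1.2]
opening: -0.0001
finger_force: 0.0
```

{"api": "play_rows", "payload": {
  "targets": [
    [0.0,0,0.008,0,0,0,0],
    [0.0,0,0.008,0,0,0,0],
    [0.0,0,0.008,0,0,0,0],
    [0.0,0,0.008,0,0,0,0],
    [0.0,0,0.008,0,0,0,0],
    [0.0,0,0.008,0,0,0,0],
    [0.0,0,0.008,0,0,0,0],
    [0.0,0,0.004,0,0,0,0],
    [0.0,0,0,0,0,0,0],
    [0.0,0,0,0,0,0,0]
  ]
}}

```text
time_s: 37.63
position: [0.577, 0.092, 0.0992]
tcp_rot: [0.0, 0.993, 0.122, 0.001]
wrist_force: [-0.4, 0.1, 0.7]
opening: -0.0003
finger_force: 0.0
```

```bash
python3 -c "
from clips import *
uv(45,56,.16);clips()"
```

```text
case uv now [46.3 54.2]
t 37.6 pos [0.577  0.092  0.0992] yaw 13.99 open -0.0003 F [-0.4  0.1  0.7] ff 0.0
shift [-0.0011 -0.0017 -0.0608] = 2 x [-0.0006 -0.0009 -0.0304] | turn [ 0.0006 -0.0028 -0.0001] = 1 x [ 0.0006 -0.0028 -0.0001]
top b 44 |v| 82..100 zmax 0.076
top c 20 |v| 53..87 zmax 0.052
top d 70 |v| 82..99 zmax 0.077
scene b 110 |v| 82..99 zmax 0.078
scene c 127 |v| 53..85 zmax 0.053
scene d 39 |v| 79..99 zmax 0.078
```

{"api": "play_rows", "payload": {
  "targets": [
    [0.0,0,0,-0.03,0,0,0],
    [0.0,0,0,-0.03,0,0,0],
    [0.0,0,0,-0.01,0,0,0],
    [0.0,-0.023,-0.018,0,0,0,0],
    [0.0,-0.023,-0.018,0,0,0,0],
    [0.0,-0.023,-0.018,0,0,0,0],
    [0.0,-0.023,-0.018,0,0,0,0],
    [0.0,0,0,0,0,0,0],
    [0.0,0,0,0,0,0,0],
    [0.0,0,0,0,0,0,0]
  ]
}}

```text
time_s: 38.57
position: [0.4705, 0.14, 0.1691]
tcp_rot: [0.0, 0.992, 0.122, 0.002]
wrist_force: [-0.2, 0.2, 0.5]
opening: -0.0002
finger_force: 0.0
```

```bash
python3 -c "
from clips import *
uv(-45,125,.098);clips()
from lid import lid
im,X=lid(.033,'w13.png')"
```

```text
case uv now [-45.4 126.5]
t 38.6 pos [0.4705 0.14   0.1691] yaw 14.06 open -0.0002 F [-0.2  0.2  0.5] ff 0.0
shift [0.0002 0.0014 0.0711] = 2 x [0.0001 0.0007 0.0355] | turn [ 0.0012 -0.0038  0.001 ] = 1 x [ 0.0012 -0.0038  0.001 ]
top a 69 |v| 65..86 zmax 0.074
top c 8 |v| 64..87 zmax 0.050
top d 68 |v| 82..99 zmax 0.076
scene a 31 |v| 65..87 zmax 0.078
scene b 113 |v| 83..99 zmax 0.079
scene c 126 |v| 52..85 zmax 0.052
scene d 39 |v| 79..100 zmax 0.078
bar
px [456. 162.] n 1857 ctr [0.5438 0.028  0.0672] rect [542.9  26.6  59.   14.9  14.1] zmax 0.07
plate
px [439. 153.] n 27613 ctr [0.5467 0.0292 0.0439] rect [543.4  24.6 157.1 131.8 -76.2] zmax 0.0478
```

View pics/w13.png

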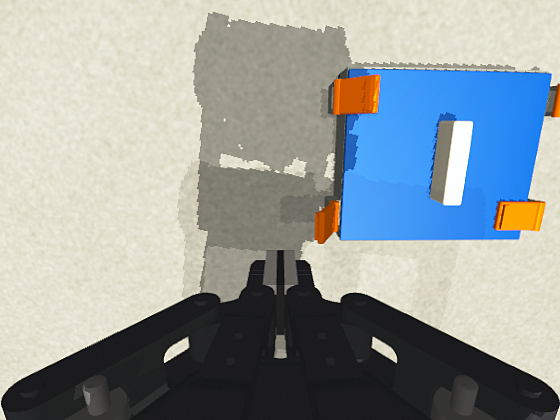

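The wrist view shows clip_a at (358,95) still half up and clip_c at (520,215) shut. Clip b at (328,220) is open and the lid is undisturbed. The fingertips rode over clip_a, so I'll sweep it again about 10 mm lower.

{"api": "play_rows", "payload": {
  "targets": [
    [0.0,0.03,0.002,0,0,0,0],
    [0.0,0.03,0.002,0,0,0,0],
    [0.0,0.03,0.002,0,0,0,0],
    [0.0,0,0,0,0,0,0],
    [0.0,0,0,0.03,0,0,0],
    [0.0,0,0,0.03,0,0,0],
    [0.0,0,0,0.02,0,0,0],
    [0.0,0,0,0,0,0,0],
    [0.0,0,0,0,0,0,0],
    [0.0,0,0,0,0,0,0]
  ]
}}

```text
time_s: 39.55
position: [0.5601, 0.1557, 0.0907]
tcp_rot: [0.0, 0.993, 0.122, 0.003]
wrist_force: [0.3, -0.3, 0.0]
opening: -0.0
finger_force: 0.0
```

```bash
python3 -c "
from clips import *
uv(45,60,.088)"
```

```text
case uv now [ 45.3 120.1]
t 39.5 pos [0.5601 0.1557 0.0907] yaw 14.0 open -0.0 F [ 0.3 -0.3  0. ] ff 0.0
shift [-0.0003  0.0601  0.0027] = 2 x [-0.0002  0.0301  0.0014] | turn [ 0.001  -0.0049  0.    ] = 1 x [ 0.001  -0.0049  0.    ]
```

{"api": "play_rows", "payload": {
  "targets": [
    [0.0,0,0.01,0.002,0,-0.004,0],
    [0.0,0,0.01,0,0,0,0],
    [0.0,0,0.008,0,0,0,0],
    [0.0,0,0.008,0,0,0,0],
    [0.0,0,0.008,0,0,0,0],
    [0.0,0,0.006,0,0,0,0],
    [0.0,0,0.005,0,0,0,0],
    [0.0,0,0,0,0,0,0],
    [0.0,0,0,0,0,0,0],
    [0.0,0,0,0,0,0,0]
  ]
}}

```text
time_s: 40.38
position: [0.5723, 0.1025, 0.0871]
tcp_rot: [0.0, 0.993, 0.122, -0.001]
wrist_force: [-0.7, 0.7, 0.8]
opening: 0.0
finger_force: 0.0
```

```bash
python3 -c "
from clips import *
uv(45,60,.088);clips()"
```

```text
case uv now [44.3 65.5]
t 40.4 pos [0.5723 0.1025 0.0871] yaw 14.03 open 0.0 F [-0.7  0.7  0.8] ff 0.0
shift [ 0.0007  0.0055 -0.0009] = 1 x [ 0.0007  0.0055 -0.0009] | turn [0.0008 0.0014 0.0005] = 1 x [0.0008 0.0014 0.0005]
top b 51 |v| 81..99 zmax 0.077
top c 10 |v| 58..87 zmax 0.051
top d 67 |v| 82..99 zmax 0.076
scene a 61 |v| 52..74 zmax 0.053
scene b 110 |v| 83..98 zmax 0.079
scene c 125 |v| 53..85 zmax 0.053
scene d 38 |v| 80..99 zmax 0.080
```

{"api": "play_rows", "payload": {
  "targets": [
    [0.0,0,0,-0.03,0,0,0],
    [0.0,0,0,-0.03,0,0,0],
    [0.0,0,0,-0.02,0,0,0],
    [0.0,-0.03,-0.02,0,0,0,0],
    [0.0,-0.03,-0.02,0,0,0,0],
    [0.0,-0.03,-0.02,0,0,0,0],
    [0.0,0,0,0,0,0,0],
    [0.0,0,0,0,0,0,0],
    [0.0,0,0,0,0,0,0],
    [0.0,0,0,0,0,0,0]
  ]
}}

```text
time_s: 41.32
position: [0.4716, 0.1389, 0.1679]
tcp_rot: [0.001, 0.993, 0.122, 0.0]
wrist_force: [0.2, -0.5, -0.2]
opening: -0.0001
finger_force: 0.0
```

```bash
python3 -c "
from clips import *
uv(-45,125,.088);clips()"
```

```text
case uv now [-44.6 125.2]
t 41.3 pos [0.4716 0.1389 0.1679] yaw 14.01 open -0.0001 F [ 0.2 -0.5 -0.2] ff 0.0
shift [-0.0004  0.0001  0.0799] = 3 x [-0.0001  0.      0.0266] | turn [ 0.0011 -0.0001  0.0002] = 1 x [ 0.0011 -0.0001  0.0002]
top a 70 |v| 67..86 zmax 0.051
top c 7 |v| 62..87 zmax 0.052
top d 71 |v| 82..100 zmax 0.076
scene a 109 |v| 52..86 zmax 0.054
scene b 111 |v| 83..99 zmax 0.078
scene c 126 |v| 53..85 zmax 0.052
scene d 39 |v| 79..99 zmax 0.080
```

{"api": "play_rows", "payload": {
  "targets": [
    [0.0,0,-0.002,0.03,0,0,0],
    [0.0,0,0,0.03,0,0,0],
    [0.0,0,0,0.02,0,0,0],
    [0.0,0,0,0,0,0,0],
    [0.0,0,0.006,0,0,0,0],
    [0.0,0,0.006,0,0,0,0],
    [0.0,0,0.006,0,0,0,0],
    [0.0,0,0.006,0,0,0,0],
    [0.0,0,0.006,0,0,0,0],
    [0.0,0,0.006,0,0,0,0]
  ]
}}

```text
time_s: 42.25
position: [0.481, 0.1058, 0.09]
tcp_rot: [-0.0, 0.993, 0.122, 0.002]
wrist_force: [1.3, 4.7, -0.5]
opening: 0.0002
finger_force: 1.7
```

{"api": "play_rows", "payload": {
  "targets": [
    [0.0,0,0.006,0,0,0,0],
    [0.0,0,0.006,0,0,0,0],
    [0.0,0,0.006,0,0,0,0],
    [0.0,0,0.006,0,0,0,0],
    [0.0,0,0.003,0,0,0,0],
    [0.0,0,0,0,0,0,0],
    [0.0,0,0,-0.03,0,0,0],
    [0.0,0,0,-0.03,0,0,0],
    [0.0,0,0,-0.02,0,0,0],
    [0.0,0,0,0,0,0,0]
  ]
}}

```text
time_s: 43.08
position: [0.4884, 0.0797, 0.1728]
tcp_rot: [0.001, 0.993, 0.122, 0.004]
wrist_force: [1.3, -0.4, 0.8]
opening: -0.0004
finger_force: 0.0
```

```bash
python3 -c "
from clips import *
uv(45,-127,.165);clips()"
```

```text
case uv now [-42.6  63.7]
t 43.1 pos [0.4884 0.0797 0.1728] yaw 14.03 open -0.0004 F [ 1.3 -0.4  0.8] ff 0.0
shift [0.0875 0.1907 0.0092] = 6 x [0.0146 0.0318 0.0015] | turn [ 0.0034 -0.0079  0.0006] = 1 x [ 0.0034 -0.0079  0.0006]
top a 114 |v| 54..85 zmax 0.050
top c 19 |v| 53..87 zmax 0.054
top d 67 |v| 82..100 zmax 0.076
scene a 111 |v| 53..86 zmax 0.053
scene b 111 |v| 53..86 zmax 0.053
scene c 134 |v| 53..85 zmax 0.053
scene d 39 |v| 79..99 zmax 0.080
```

b is shut. Now d.

{"api": "play_rows", "payload": {
  "targets": [
    [0.0,0.0146,0.0318,0,0,0,0],
    [0.0,0.0146,0.0318,0,0,0,0],
    [0.0,0.0146,0.0318,0,0,0,0],
    [0.0,0.0146,0.0318,0,0,0,0],
    [0.0,0.0146,0.0318,0,0,0,0],
    [0.0,0.0146,0.0318,0,0,0,0],
    [0.0,0,0,0,0,0,0],
    [0.0,0,0,0,0,0,0],
    [0.0,0,0,0,0,0,0],
    [0.0,0,0,0,0,0,0]
  ]
}}

```text
time_s: 44.02
position: [0.6154, -0.0831, 0.1659]
tcp_rot: [-0.0, 0.992, 0.123, -0.002]
wrist_force: [-0.2, 0.2, -0.3]
opening: 0.0001
finger_force: 0.0
```

```bash
python3 -c "
from clips import *
uv(45,-127,.088)"
```

```text
case uv now [  41.2 -125. ]
t 44.0 pos [ 0.6154 -0.0831  0.1659] yaw 14.08 open 0.0001 F [-0.2  0.2 -0.3] ff 0.0
shift [0.004  0.0021 0.0779] = 3 x [0.0013 0.0007 0.026 ] | turn [-0.0005  0.0033  0.0013] = 1 x [-0.0005  0.0033  0.0013]
```

{"api": "play_rows", "payload": {
  "targets": [
    [0.0,0.004,0.002,0.03,0,0.003,0],
    [0.0,0,0,0.03,0,0,0],
    [0.0,0,0,0.018,0,0,0],
    [0.0,0,0,0,0,0,0],
    [0.0,0,-0.006,0,0,0,0],
    [0.0,0,-0.006,0,0,0,0],
    [0.0,0,-0.006,0,0,0,0],
    [0.0,0,-0.006,0,0,0,0],
    [0.0,0,-0.006,0,0,0,0],
    [0.0,0,-0.006,0,0,0,0]
  ]
}}

```text
time_s: 44.85
position: [0.6149, -0.0511, 0.0941]
tcp_rot: [0.003, 0.992, 0.122, 0.004]
wrist_force: [0.1, -2.2, 3.3]
opening: -0.0001
finger_force: 2.2
```

{"api": "play_rows", "payload": {
  "targets": [
    [0.0,0,-0.006,0,0,0,0],
    [0.0,0,-0.006,0,0,0,0],
    [0.0,0,-0.006,0,0,0,0],
    [0.0,0,-0.006,0,0,0,0],
    [0.0,0,-0.003,0,0,0,0],
    [0.0,0,0,0,0,0,0],
    [0.0,0,0,-0.03,0,0,0],
    [0.0,-0.01,0,-0.03,0,0,0],
    [0.0,-0.03,-0.02,-0.02,0,0,0],
    [0.0,-0.03,-0.03,0,0,0,0]
  ]
}}

```text
time_s: 45.68
position: [0.5293, 0.0059, 0.1749]
tcp_rot: [0.001, 0.993, 0.121, 0.006]
wrist_force: [-0.4, 1.2, 0.6]
opening: -0.0002
finger_force: 0.0
```

```bash
python3 -c "
from clips import *
uv(0,0,.18);clips()
from lid import lid
im,X=lid(.033,'w14.png')
a=np.radians(14);H=cv2.cvtColor(im,cv2.COLOR_RGB2HSV);h,s,v=[H[...,i].astype(int) for i in range(3)]
comps((h<18)&(s>150)&(X[...,2]<.09),X,100)"
```

```text
case uv now [-20.8 -17.8]
t 45.7 pos [0.5293 0.0059 0.1749] yaw 13.88 open -0.0002 F [-0.4  1.2  0.6] ff 0.0
shift [ 0.0209 -0.0178 -0.0049] = 1 x [ 0.0209 -0.0178 -0.0049] | turn [ 0.0043 -0.0107 -0.002 ] = 1 x [ 0.0043 -0.0107 -0.002 ]
top a 50 |v| 53..86 zmax 0.051
top b 119 |v| 53..86 zmax 0.052
top d 84 |v| 53..86 zmax 0.051
scene a 102 |v| 53..85 zmax 0.053
scene b 55 |v| 54..86 zmax 0.053
scene c 134 |v| 53..85 zmax 0.052
scene d 132 |v| 52..85 zmax 0.053
bar
px [263. 185.] n 1586 ctr [0.5448 0.0265 0.0679] rect [543.5  26.4  59.1  13.4  13.8] zmax 0.0701
plate
px [265. 172.] n 26089 ctr [0.5489 0.0272 0.0441] rect [543.5  25.7 153.3 132.4 -76.1] zmax 0.048
px [181. 121.] n 985 ctr [0.5724 0.0955 0.0497] rect [572.  100.7  32.2  22.8 -75.9] zmax 0.0535
px [346. 119.] n 861 ctr [ 0.6032 -0.0209  0.0495] rect [603.2 -23.7  24.7  22.7 -75.3] zmax 0.0533
px [181. 235.] n 1325 ctr [0.4851 0.0814 0.0497] rect [484.3  81.2  37.1  23.6 -76. ] zmax 0.0535
px [357. 230.] n 238 ctr [ 0.5234 -0.0552  0.0472] rect [518.5 -64.   66.   30.5  74.8] zmax 0.0527
```

View pics/w14.png

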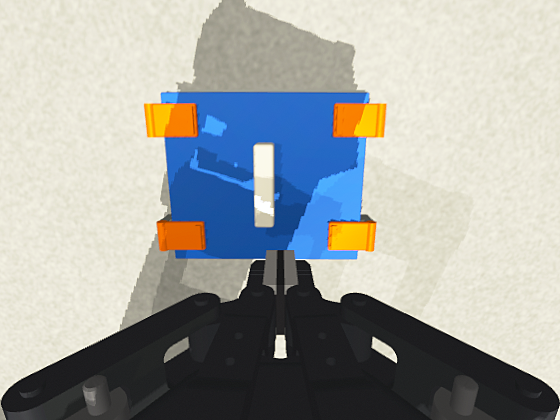

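The wrist view shows all four clips flat over the rim at (172,120), (360,120), (181,235) and (352,235). The lid is centred and the arm is clear, so I'm handing in.

```bash
python3 -c "
from bench import r
print(r.close_job())"
```

```text
the job is handed in; nothing more can be done
None
```

The job is handed in, but it returned no verdict: my last look showed all three blocks packed, the lid fully down, and the clips shut in the order c, a, b, d (clip a needed three pushes).

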